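Change over the tube in the inspection cradle

ROBOT

A 6-joint arm with a two-finger parallel gripper is mounted at the origin on a cart in front of the work surface, level with it; the furniture and walls round the work are solid. World frame = base frame: x ahead of the robot, y to its left, z up, the work surface at z = 0. Lengths are in mm, angles in rad, forces in N, time in s.
With the tool pointing down it reaches from about 300 to 775 mm from the base axis. Payload 14.6 kg.
Tool frame: the origin (TCP) lies midway between the tips of the shut fingers; the grasp point (between the pads) lies 19 mm behind it; z points along the fingers, y is the line along which they close (so a half turn about z gives the same grasp; the last joint's range is limited). The gripper opens to 94 mm and grips with 3 to 60 N. Pads are 16 mm wide; open, the fingers measure 119 mm over their backs; the gripper's body (75 mm by 177 mm) begins 78 mm behind the grasp point.
Start: joints at [1.109, 0.3, 1.521, -0, 1.321, -0.067], TCP at [211.539, 507.681, 177.446] pointing down, gripper open.
Joint ranges: [-3.03, 3.03], [-0.79, 2.21], [0.23, 2.52], [-1.04, 4.18], [0, 3.07], [-2.55, 2.55]. Speed limits (rad/s): [2.22, 2.22, 2.57, 3.14, 3.14, 3.14].

INTERFACE

Orientations are given as [roll, pitch, yaw] about the fixed x, y, z axes, in that order (R = Rz(yaw) Ry(pitch) Rx(roll)).
In Python, from cell import * gives the robot as it stands. The module is installed in compiled form; this text tells all that it offers.
- The arm moves only by the tool servo_tool, never from a script. Its argument "motion" is a list of rows, each an object of numbers: "wx", "wy", "wz": the turn, a rotation vector about the tool's x, y, z in units of 2 rad (1.0 is 2 rad); "dx", "dy", "dz": the shift along the tool's x, y, z in units of 10 cm (1.0 is 10 cm); "fingers": the closure, from -1 (fully open) to 1 (shut). In form: [{"wx": .., "wy": .., "wz": .., "dx": .., "dy": .., "dz": .., "fingers": ..}, ...]. A call has 1 to 10 rows; each row is the pose to reach, as a shift and turn from the pose commanded when the call began, along the tool's axes at that moment; what a row does not reach only later rows make up. A row lasts 1/10 s, in which the tool goes at most 50 mm and 8.59 degrees, less where a joint would pass 70% of its speed; a pose out of reach is approached as far as the arm can. A call with a number of a shift or a turn outside -1 to 1 is refused whole. A call with a gripper value outside its range is refused whole. The fingers move at their own pace and stop on an object; "newtons" is the grip in N (left out, the last holds). Time passes only in rows, so rows that repeat a pose let the fingers close. It gives the time, the measured TCP pose, the force, the opening and the grip force at its end, in the units of the state.
- read_state(): the state, without advancing time (a new reading comes with each control period).
- camera(name): name is "side" or "top" or "wrist"; returns a dict with "image" (480x640x3 uint8, red, green, blue), "fx", "fy", "cx", "cy" (pixels), "R" (3x3) and "t" (3): a world point X has camera coordinates R X + t. Camera axes: x right, y down, z forward; pixel columns grow to the right and rows downward; lengths in mm; the calibration is good to about 2 mm. A picture is of the moment at which its call begins. There is no depth.
- sign_off(): hands the job in; it is judged then, once.
Trained networks look in a picture, given as the dict that the camera call returned (one of the last four; its "shot" number tells which), for a name from the list of things; names that differ only in an ending like _2 or _b are one class to them, and where a whole thing is asked for, a point or a joint stands for the part that bears it (a point fixed in the world has none). Each returns a list of dicts, best first, with "conf" (0 to 1); they miss things now and then, are a little off and sometimes report something else, mostly with a low value. They report only what shows in the picture. A call takes as long as a camera call.
- spot_in(query, picture): "location" ([column, row] in pixels, amid what is visible of it).
- trace(query, picture): "pixels" (480x640 bool, what is visible of it) and "location" ([column, row] in pixels, amid what is visible of it).
The state is a dict: "clock": time; "joints": joint angles; "qd": joint speeds; "effort": joint torques, N m; "eef_pos": TCP position; "eef_rot": TCP orientation; "wrist_force": force on the tool from outside, world axes, zero at the start; "moment": the same for the moment, N m; "finger_gap": finger opening in mm; "finger_force": force on a finger pad.
Only numpy, scipy, OpenCV 4.12 (cv2) and the standard library are available. Lean on these libraries where they do the work, as an engineer would, in place of code of your own. Each camera call takes 0.05 s, during which the arm holds its last target. There are 200 camera calls.

TASK

The inspection cradle is still blocked by the short ceramic tube that has been checked: throw the toggle clamp's lever right back, clear the short tube out and lay it in the level trough. Then take the long tube off the sloping feed rack, lay it in the cradle's vees with its end up against the end stop, and bring the lever fully upright again so that the rubber foot holds it. The tubes chip: set them down, do not drop them, and leave the other things on the bench where they are.

Things in the scene. Friction and masses are not known exactly. Their poses are not given: they have to be found in the camera images.
- tube_cradle: Fixed inspection cradle: aluminium plate 210 x 164 x 12 mm (x -55 to +155, y -82 to +82 mm) with two white vee saddles, an end stop and a toggle clamp. Origin on the bench, right under the middle of the seat; y runs along the seated tube towards the end stop, x across it towards the clamp (away from the robot and to its left), z up.
- cradle_seat (a point): Axes as tube_cradle, 53 mm above the bench: middle of the long tube's axis when it lies in the vees touching the end stop. Saddles (12 mm wide, 45 degree faces, up to 32 mm to each side, tops 15 mm below the tube axis) at y = +52 and -32 mm; between them only the base plate is under the tube.
- stop_face (a point): Middle of the end stop's face: y = +70 mm, 53 mm above the bench; axes as tube_cradle. Dark steel plate 50 mm wide, 10 mm thick, its top 66 mm above the bench.
- clamp_arm (a joint): Angle (rad) of the clamp's forked arm about its pivot (cradle x +105, y +10 mm, 90 mm above the bench, axis along y): 0 = level across the tube, clamped; about 1.7 = fully open, standing up and leaning back, clear of all nearer to the tube than x +95 mm; stays there. Driven by the hand lever through a link. Riser block under the clamp from x +82 mm on.
- clamp_lever: Hand lever of the clamp; its z axis runs along the black round grip (18 mm thick, the last 75 mm of the lever) to the tip. Clamped it is upright (dead centre: locks itself); thrown back (cradle +x) it leans about 66 degrees from upright and the arm is open. It takes 1 to 3 N at the grip and ends at a hard stop both ways. Origin: its pivot on the arm.
- lever_tip (a point): End of the lever's grip, axes as the lever's. In the cradle's frame it is at x +123, y +10 mm, 205 mm above the bench when clamped, and about x +220 mm, 122 mm above the bench when fully open. The grip can be pushed either way with the closed fingers, from the front to open and from behind to close.
- clamp_foot: Sprung rubber foot (17 mm across) under the end of the clamp arm; when clamped it presses on top of the tube with about 3 N, at y = +10 mm of the cradle. Origin at the arm's pivot.
- short_tube: Cream ceramic tube, already checked, 110 mm long, 58 mm outer diameter, hollow, 0.17 kg, loose; at the start clamped in the cradle. Origin on its wall, half way along; x axis along the tube.
- short_tube_mid (a point): Middle of the short tube, on its axis; x axis along the tube (the two ends are alike).
- long_tube: Cream ceramic tube to be checked, 140 mm long, 58 mm outer diameter, hollow, 0.21 kg, loose; at the start on the sloping feed rack. Origin on its wall, half way along; x axis along the tube.
- long_tube_mid (a point): Middle of the long tube, on its axis; x axis along the tube, which points up the slope at the start (the two ends are alike).
- feed_rack: Fixed wooden stand, base 150 x 94 mm, with a steel angle trough sloping up at 32 degrees along its x axis (away from the robot); a lip at the low end holds the tube. Origin at the centre of its underside. The trough is under the tube, at most 27 mm to each side of its axis: grip the tube across its diameter, tool square to it (tilted 32 degrees back to the low end).
- checked_rest: Fixed level steel angle trough, 150 mm long along its x axis, on two wooden feet 86 mm wide: the place for checked tubes. Origin at the centre of its underside, on the bench. The trough is no wider than 27 mm to either side of the tube's axis.
- rest_seat (a point): Axes as checked_rest. Point 61 mm above the bench, over the trough's middle: where the middle of a 58 mm tube's axis lies when the tube rests in the trough.
- dust_brush: bystander: flat wooden dust brush 191 mm long, lying
- glaze_jar: bystander: plastic jar, 57 mm across, 74 mm high, standing. Other bystanders are fixed: a dial comparator (143 x 144 mm, 181 mm high, at x 0.48, y -0.17 m) stands between the cradle and the place to its right and must be passed above; marker, caliper, gauge and tape lie flat.

How it is judged:
By the outcome, as a careful person would: the job done as asked, in the order asked, and still so for the second after the job is handed in, with the robot touching nothing.
It also fails if it takes over 72 s, if anything falls off the work surface, if the arm or the gripper's body presses on something with over 40 N, if the wrist force passes 120 N, or if a joint passes its speed limit or range.

## Working session

There is one attempt and no reset: what is moved stays moved. The work goes in short steps, Python scripts to look and compute and a tool call to move; the robot and the scene stay as the last step left them, time stands still between calls to the robot, and variables do not carry over. Pictures are saved under pics/ and viewed, at most 10 in all, crops included, and the job is handed in when it is done.

Besides the shell and the picture viewer there is one more tool, called after "Call:" as name(argument=value, ...) on one line, values as JSON. servo_tool: Moves the arm, as the interface text tells. Its arguments: {"type":"object","properties":{"motion":{"type":"array","items":{"type":"object","properties":{"wx":{"type":"number"},"wy":{"type":"number"},"wz":{"type":"number"},"dx":{"type":"number"},"dy":{"type":"number"},"dz":{"type":"number"},"fingers":{"type":"number"}}}},"newtons":{"type":"number"}},"required":["motion"]}

```bash
mkdir -p pics
cat > h.py <<'E'
from cell import *
import numpy as np, cv2
from scipy.spatial.transform import Rotation as Ro
def ray(c,px):
    d=np.array([(px[0]-c["cx"])/c["fx"],(px[1]-c["cy"])/c["fy"],1.0]); R=np.array(c["R"])
    d=R.T@d; return -R.T@np.array(c["t"]), d/np.linalg.norm(d)
def onz(c,px,z):
    o,d=ray(c,px); return o+d*(z-o[2])/d[2]
def proj(c,X):
    p=np.array(c["R"])@np.asarray(X,float)+np.array(c["t"]); return np.array([c["fx"]*p[0]/p[2]+c["cx"],c["fy"]*p[1]/p[2]+c["cy"]])
def save(c,n): cv2.imwrite("pics/"+n,np.ascontiguousarray(c["image"][:,:,::-1]))
E
python3 - <<'E'
from h import *
s=read_state(); print(s)
ims=[]
for n in ["top","side"]:
    c=camera(n); save(c,n+"0.png")
    print(n,c["fx"],c["cx"],c["cy"],-np.array(c["R"]).T@np.array(c["t"]),np.array(c["R"]).tolist())
    for q in ["tube_cradle","clamp_lever","clamp_arm","clamp_foot","short_tube","long_tube","feed_rack","checked_rest","stop_face","dust_brush","glaze_jar"]:
        r=spot_in(q,c); print(q,[(np.round(x["location"]).tolist(),round(x["conf"],2)) for x in r[:2]])
E
```

```text
{'clock': 0.0, 'joints': array([ 1.10939066e+00,  3.00497362e-01,  1.52157775e+00,  1.87981518e-05,
        1.32070530e+00, -6.66208939e-02]), 'qd': array([-9.15931389e-04,  1.08521203e-04,  8.20915028e-05,  1.31655872e-03,
        4.21481963e-04,  7.52503572e-04]), 'effort': array([-7.10666809e-04, -5.31784666e+01, -3.52735770e+01,  7.07986252e-02,
        2.43898766e-02, -5.03134046e-06]), 'eef_pos': array([211.41125007, 507.42415769, 176.87335678]), 'eef_rot': array([-3.14040875e+00, -9.72381480e-05,  2.74680315e+00]), 'wrist_force': array([ 0.82880591,  0.61229988, -0.21376054]), 'moment': array([-0.01292522, -0.0278885 , -0.00372434]), 'finger_force': 0.0, 'finger_gap': 94.23318402510816}
top 580.890090238628 323.6276346110377 246.68376216900376 [ 227.57021711  -27.04900031 1697.16999811] [[-0.003438338912559575, -0.9999119482189534, -0.012816927654455216], [-0.9834103441093834, 0.005705574868031992, -0.18130510614455775], [0.18136226984735948, 0.011980910833590312, -0.9833433707771722]]
tube_cradle [([283.0, 248.0], 0.59)]
clamp_lever [([271.0, 224.0], 0.66), ([282.0, 249.0], 0
[... 368 characters left out ...]
2.0448841608169 [ 246.31194567 -927.14670286  814.11437311] [[0.9694642146992157, -0.24478814431515086, 0.014761464032318383], [-0.12839742916978378, -0.5579492976011327, -0.8198821143853505], [0.20893356982596867, 0.7929510361359945, -0.5723420460621687]]
tube_cradle [([330.0, 253.0], 0.84), ([389.0, 289.0], 0.56)]
clamp_lever [([344.0, 208.0], 0.74)]
clamp_arm [([331.0, 230.0], 0.86)]
clamp_foot []
short_tube [([312.0, 252.0], 0.88)]
long_tube [([345.0, 373.0], 0.97)]
feed_rack [([351.0, 406.0], 0.96)]
checked_rest [([286.0, 209.0], 0.8)]
stop_face [([333.0, 257.0], 0.91), ([346.0, 374.0], 0.17)]
dust_brush [([386.0, 289.0], 0.93), ([334.0, 258.0], 0.47)]
glaze_jar [([278.0, 234.0], 0.87)]
```

Run:
```python
from h import *
a=cv2.imread("pics/top0.png")[170:340,170:520]; cv2.imwrite("pics/topc.png",cv2.resize(a,None,fx=2.28,fy=2.28,interpolation=cv2.INTER_CUBIC))
a=cv2.imread("pics/side0.png")[170:450,190:470]; cv2.imwrite("pics/sidec.png",cv2.resize(a,None,fx=2.1,fy=2.1,interpolation=cv2.INTER_CUBIC))
```

```text
(no output)
```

View pics/topc.png

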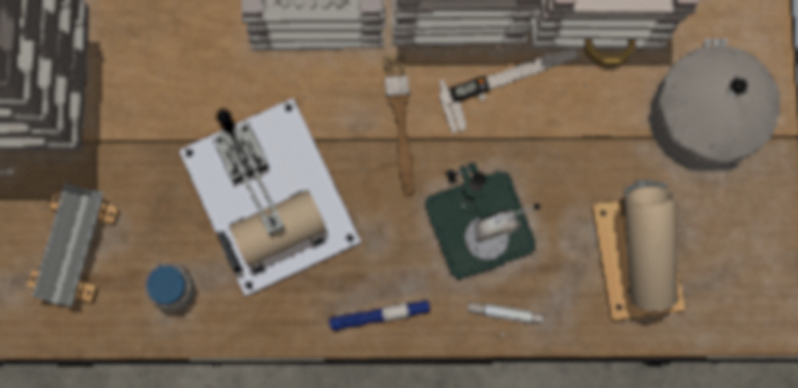

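View pics/sidec.png

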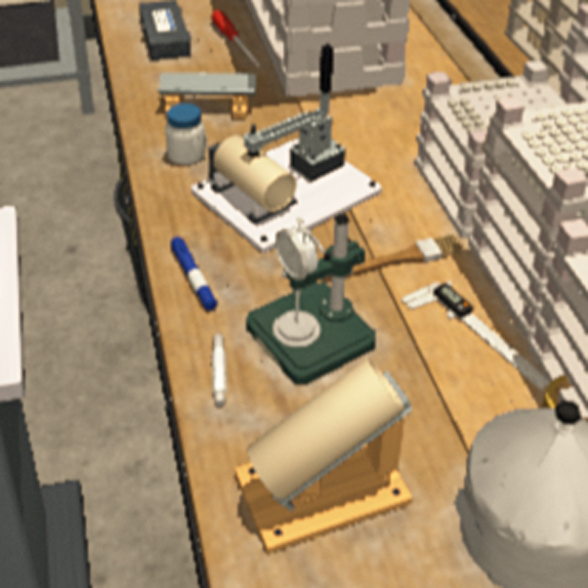

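The top crop shows the cradle plate with corners at about (180,150), (293,100), (360,240) and (247,293), the stop at its left end, and the lever upright at (228,120). The rest is at left (70,248), the rack with the long tube at right (650,250), and the comparator between them. The side crop agrees.

Run:
```python
from h import *
c=camera("top"); d=camera("side")
def corners(q,c):
    r=trace(q,c)[0]; m=r["pixels"].astype(np.uint8); 
    k=cv2.findContours(m,0,1)[0]; k=max(k,key=cv2.contourArea)
    return cv2.minAreaRect(k), m
# plate corners from crop reading
P=[np.array(p)/2.28+170 for p in [(180,150),(293,100),(360,240),(247,293)]]
Q=[np.array(p)/2.1+np.array([190,170]) for p in [(193,187),(262,243),(381,186)]]
print("top",[onz(c,p,12).round() .tolist() for p in P]); print("side",[onz(d,p,12).round().tolist() for p in Q])
T=np.array([onz(c,p,12) for p in P]); 
e=(T[0]-T[3])+(T[1]-T[2]); yaw=np.arctan2(e[1],e[0]); ctr=T.mean(0)
R=Ro.from_euler('z',yaw).as_matrix(); print("cradle",np.degrees(yaw),(ctr-R@[50,0,12]).round())
for q,z in [("checked_rest",30),("long_tube",100),("feed_rack",20),("short_tube",70),("glaze_jar",40)]:
    for cam in (c,d):
        rc,m=corners(q,cam); print(q,np.round(rc[0]),np.round(rc[1]),round(rc[2],1),onz(cam,rc[0],z).round())
for cam in (c,d):
    for q in("clamp_lever",):
        rc,m=corners(q,cam);print(q,cv2.boxPoints(rc).round().tolist())
s=read_state();w=camera("wrist");p=-np.array(w["R"]).T@np.array(w["t"]);Rt=Ro.from_euler('xyz',s["eef_rot"]).as_matrix()
print("cam in tool",Rt.T@(p-s["eef_pos"]),(Rt.T@np.array(w["R"]).T).round(3).tolist(),w["fx"])
```

```text
top [[573.0, 215.0, 12.0], [638.0, 68.0, 12.0], [453.0, -19.0, 12.0], [386.0, 126.0, 12.0]]
side [[389.0, 130.0, 12.0], [455.0, -7.0, 12.0], [643.0, 74.0, 12.0]]
cradle 25.34956556432614 [467.  76.   0.]
checked_rest [202. 277.] [30. 52.] 15.9 [447. 347.  30.]
checked_rest [288. 214.] [46. 21.] 6.0 [445. 343.  30.]
long_tube [456. 278.] [53. 21.] 87.4 [ 431. -371.  100.]
long_tube [344. 375.] [32. 77.] 53.1 [ 429. -378.  100.]
feed_rack [440. 284.] [52. 17.] 75.7 [ 425. -344.   20.]
feed_rack [350. 397.] [58. 95.] 58.2 [ 446. -372.   20.]
short_tube [292. 270.] [21. 39.] 64.5 [462.  83.  70.]
short_tube [311. 253.] [43. 21.] 35.3 [461.  64.  70.]
glaze_jar [245. 296.] [20. 20.] 90.0 [391. 219.  40.]Traceback (most recent call last):
  File "<stdin>", line 16, in <module>
  File "<stdin>", line 4, in corners
IndexError: list index out of range
```

Call:
servo_tool(motion=[{"dx": -0.3,"dy": -0.16,"dz": -0.1,"fingers": 1},{"dx": -0.6,"dy": -0.32,"dz": -0.2,"fingers": 1},{"dx": -0.9,"dy": -0.47,"dz": -0.3,"fingers": 1}])

```text
schema error: expected keys wx, wy, wz, dx, dy, dz, fingers
```

Call:
servo_tool(motion=[{"dx": -0.3,"dy": -0.16,"dz": -0.1,"fingers": 1},{"dx": -0.6,"dy": -0.32,"dz": -0.2,"fingers": 1},{"dx": -0.9,"dy": -0.47,"dz": -0.3,"fingers": 1}])

```text
schema error: expected keys wx, wy, wz, dx, dy, dz, fingers
```

Call:
servo_tool(motion=[{"dx": -0.3,"dy": -0.16,"dz": -0.1,"fingers": 1},{"dx": -0.6,"dy": -0.32,"dz": -0.15,"fingers": 1},{"dx": -0.9,"dy": -0.47,"dz": -0.2,"fingers": 1}])

```text
schema error: expected keys wx, wy, wz, dx, dy, dz, fingers
```

Call:
servo_tool(motion=[{"dx": -0.2,"dy": -0.1,"wz": -0.07},{"dx": -0.45,"dy": -0.24,"wz": -0.14},{"dx": -0.9,"dy": -0.47,"wz": -0.21},{"dx": -0.9,"dy": -0.47,"wz": -0.28},{"dx": -0.9,"dy": -0.47,"wz": -0.35},{"dx": -0.9,"dy": -0.47,"wz": -0.42},{"dx": -0.9,"dy": -0.47,"wz": -0.42},{"dx": -0.9,"dy": -0.47,"wz": -0.42}])

```text
schema error: expected keys wx, wy, wz, dx, dy, dz, fingers
```

```bash
cat >> h.py <<'E'
def yaw2R(deg,tilt=0): return Ro.from_euler('xyz',[180,0,deg],degrees=True).as_matrix()
def go(pos,R=None,s=None):
    "tool-frame shift (units) and turn (units) from the measured pose to pos, R"
    s=s or read_state(); R0=Ro.from_euler('xyz',s["eef_rot"]).as_matrix()
    R=R0 if R is None else R
    return (R0.T@(np.array(pos)-s["eef_pos"])/100).round(3),(Ro.from_matrix(R0.T@R).as_rotvec()/2).round(3)
class Cr:
    def __init__(s,x,y,yaw): s.o=np.array([x,y,0.]);s.R=Ro.from_euler('z',yaw,degrees=True).as_matrix()
    def w(s,p): return s.o+s.R@np.array(p,float)
    def l(s,p): return s.R.T@(np.array(p)-s.o)
E
python3 - <<'E'
from h import *
s=read_state();print(s["clock"],s["eef_pos"],np.degrees(s["eef_rot"]),s["finger_gap"],s["joints"])
w=camera("wrist");save(w,"w1.png");p=-np.array(w["R"]).T@np.array(w["t"]);Rt=Ro.from_euler('xyz',s["eef_rot"]).as_matrix()
print("cam in tool",Rt.T@(p-s["eef_pos"]),(Rt.T@np.array(w["R"]).T).round(3).tolist(),w["fx"])
E
```

```text
1.8 [211.55146175 507.66410996 177.42021496] [-1.79996150e+02  9.69671236e-04  1.57378359e+02] 94.04634985630449 [ 1.10937807e+00  2.99935278e-01  1.52101419e+00 -2.20433209e-05
  1.32070910e+00 -6.65906842e-02]
cam in tool [ 7.50443864e+01  1.93580133e-01 -2.08268566e+02] [[-0.0, -0.966, -0.26], [1.0, -0.0, 0.001], [-0.001, -0.26, 0.966]] 412.25320411732616
```

View pics/w1.png

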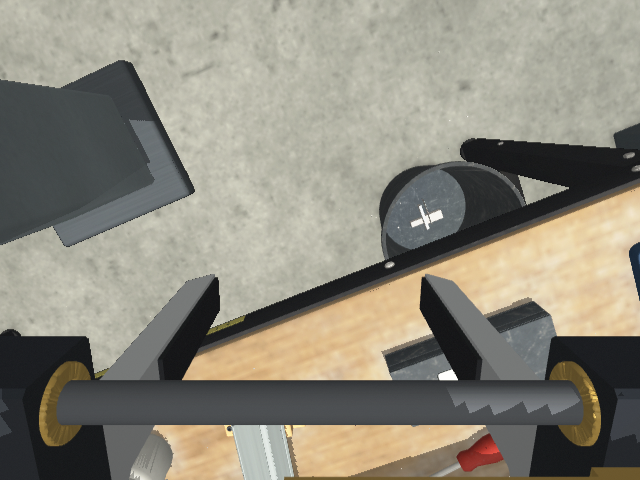

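The wrist view shows the cart edge and the open fingers, because the moves were refused for missing keys. I'll resend them complete.

Call:
servo_tool(motion=[{"dx": -0.3,"dy": -0.16,"dz": -0.1,"wx": 0,"wy": 0,"wz": 0,"fingers": 1},{"dx": -0.6,"dy": -0.32,"dz": -0.2,"wx": 0,"wy": 0,"wz": 0,"fingers": 1},{"dx": -0.9,"dy": -0.47,"dz": -0.3,"wx": 0,"wy": 0,"wz": 0,"fingers": 1}])

```text
clock: 2.15
eef_pos: [277.0, 428.7, 207.8]
eef_rot: [-3.141, -0.0, 2.747]
wrist_force: [-0.4, -0.2, -0.3]
finger_gap: 73.3
finger_force: 0.0
```

Call:
servo_tool(motion=[{"dx": -0.3,"dy": -0.16,"dz": -0.1,"wx": 0,"wy": 0,"wz": 0,"fingers": 1},{"dx": -0.6,"dy": -0.32,"dz": -0.2,"wx": 0,"wy": 0,"wz": 0,"fingers": 1},{"dx": -0.9,"dy": -0.47,"dz": -0.3,"wx": 0,"wy": 0,"wz": 0,"fingers": 1}])

```text
clock: 2.45
eef_pos: [342.2, 350.5, 238.0]
eef_rot: [3.141, 0.0, 2.747]
wrist_force: [0.7, -0.2, -0.8]
finger_gap: 49.2
finger_force: 0.0
```

Call:
servo_tool(motion=[{"dx": -0.3,"dy": -0.16,"dz": -0.1,"wx": 0,"wy": 0,"wz": 0,"fingers": 1},{"dx": -0.6,"dy": -0.32,"dz": -0.15,"wx": 0,"wy": 0,"wz": 0,"fingers": 1},{"dx": -0.9,"dy": -0.47,"dz": -0.2,"wx": 0,"wy": 0,"wz": 0,"fingers": 1}])

```text
clock: 2.75
eef_pos: [407.3, 272.5, 258.0]
eef_rot: [3.141, 0.0, 2.747]
wrist_force: [0.4, 0.1, -0.3]
finger_gap: 25.3
finger_force: 0.0
```

Call:
servo_tool(motion=[{"dx": -0.2,"dy": -0.1,"dz": 0,"wx": 0,"wy": 0,"wz": -0.07,"fingers": 1},{"dx": -0.45,"dy": -0.24,"dz": 0,"wx": 0,"wy": 0,"wz": -0.14,"fingers": 1},{"dx": -0.7,"dy": -0.36,"dz": 0,"wx": 0,"wy": 0,"wz": -0.21,"fingers": 1},{"dx": -0.9,"dy": -0.47,"dz": 0,"wx": 0,"wy": 0,"wz": -0.28,"fingers": 1},{"dx": -0.9,"dy": -0.47,"dz": 0,"wx": 0,"wy": 0,"wz": -0.35,"fingers": 1},{"dx": -0.9,"dy": -0.47,"dz": 0,"wx": 0,"wy": 0,"wz": -0.42,"fingers": 1},{"dx": -0.9,"dy": -0.47,"dz": 0,"wx": 0,"wy": 0,"wz": -0.42,"fingers": 1}])

```text
clock: 3.45
eef_pos: [471.6, 195.5, 257.4]
eef_rot: [3.142, -0.0, -2.694]
wrist_force: [-0.4, 0.8, -0.2]
finger_gap: 0.4
finger_force: 0.0
```

```bash
cat >> h.py <<'E'
def yaw2R(deg,tilt=0): return Ro.from_euler('xyz',[180,0,deg],degrees=True).as_matrix()
def go(pos,R=None,s=None):
    "tool-frame shift (units) and turn (units) from the measured pose to pos, R"
    s=s or read_state(); R0=Ro.from_euler('xyz',s["eef_rot"]).as_matrix()
    R=R0 if R is None else R
    return (R0.T@(np.array(pos)-s["eef_pos"])/100).round(3),(Ro.from_matrix(R0.T@R).as_rotvec()/2).round(3)
class Cr:
    def __init__(s,x,y,yaw): s.o=np.array([x,y,0.]);s.R=Ro.from_euler('z',yaw,degrees=True).as_matrix()
    def w(s,p): return s.o+s.R@np.array(p,float)
    def l(s,p): return s.R.T@(np.array(p)-s.o)
E
python3 - <<'E'
from h import *
s=read_state();print(s["clock"],s["eef_pos"],np.degrees(s["eef_rot"]),s["finger_gap"],s["joints"])
w=camera("wrist")
C=Cr(467,76,25.35); im=w["image"].copy()
for p in [(-55,-82,12),(-55,82,12),(155,82,12),(155,-82,12),(0,70,66),(123,10,205),(0,-55+15,82),(0,70,82)]:
    u=proj(w,C.w(p)); print(p,u.round()); cv2.circle(im,tuple(int(v) for v in u.round()),4,(255,0,0),1)
w["image"]=im; save(w,"w2.png")
E
```

```text
3.45 [471.58975525 195.5205756  257.39087378] [ 1.79998156e+02 -6.89540505e-03 -1.54379131e+02] 0.36234743148777354 [ 3.21264134e-01  1.60468041e-01  1.50704981e+00  1.68869205e-05
  1.47419824e+00 -1.69670234e+00]
(-55, -82, 12) [139.  90.]
(-55, 82, 12) [297.  90.]
(155, 82, 12) [299. 280.]
(155, -82, 12) [159. 279.]
(0, 70, 66) [282. 147.]
(123, 10, 205) [182. 336.]
(0, -40, 82) [160. 147.]
(0, 70, 82) [280. 148.]
```

View pics/w2.png

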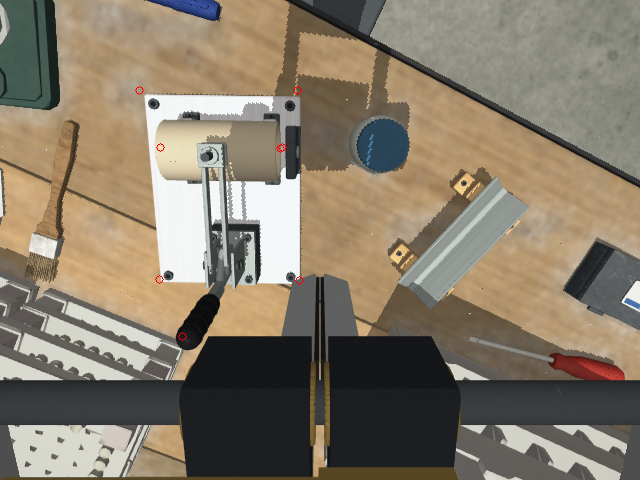

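The wrist view shows the plate corners at (147,95), (300,95), (301,283) and (159,283). The lever tip is near (190,340), and the rest trough corners are about (503,178), (528,207), (400,283) and (430,306). The prediction was only a few mm off, so I'll refine it.

Run:
```python
from h import *
from scipy.optimize import least_squares
w=camera("wrist"); im=w["image"]
uv=np.array([(146,95),(300,95),(301,283),(159,283)],float); L=[(-55,-82,12),(-55,82,12),(155,82,12),(155,-82,12)]
g=cv2.cvtColor(im,cv2.COLOR_RGB2GRAY)
uv=cv2.cornerSubPix(g,uv.astype(np.float32).reshape(-1,1,2),(6,6),(-1,-1),(3,50,.01)).reshape(-1,2); print(uv.round(1).tolist())
f=lambda v:np.concatenate([proj(w,Cr(*v).w(p))-u for p,u in zip(L,uv)])
r=least_squares(f,[467,76,25.35],loss='soft_l1'); print("cradle",r.x,r.fun.round(1))
C=Cr(*r.x); print("lever tip px",proj(w,C.w((123,10,205))),"stop top mid",proj(w,C.w((0,75,66))))
t=trace("checked_rest",w); 
if t:
    k=max(cv2.findContours(t[0]["pixels"].astype(np.uint8),0,1)[0],key=cv2.contourArea); print("rest",t[0]["conf"],cv2.boxPoints(cv2.minAreaRect(k)).tolist())
P=[onz(w,p,47) for p in [(503,178),(528,207),(400,283),(430,306)]]; print(np.round(P).tolist())
m=np.mean(P,0);e=P[0]+P[1]-P[2]-P[3]; print("rest ctr",m,np.degrees(np.arctan2(e[1],e[0])),np.linalg.norm(e)/2)
t=trace("short_tube",w)
if t:
    k=cv2.findContours(t[0]["pixels"].astype(np.uint8),0,1)[0];k=max(k,key=cv2.contourArea); b=cv2.boundingRect(k);print("tube",b,[C.l(onz(w,q,53)).round() for q in[(b[0],b[1]+b[3]/2),(b[0]+b[2],b[1]+b[3]/2)]])
for n,p in [("A",(85,10,260)),("B",(90,10,188))]: print(n,C.w(p),go(C.w(p),yaw2R(180+r.x[2])))
```

```text
[[147.6999969482422, 98.4000015258789], [300.0, 95.0], [296.1000061035156, 279.6000061035156], [162.60000610351562, 278.0]]
cradle [468.1770408   81.27234366  24.78218396] [-4.2 -5.3  0.9 -0.4  5.3  3.5 -0.9  3.8]
lever tip px [187.09407802 340.84277121] stop top mid [291.24077197 151.38485769]
rest 0.59 [[377.50830078125, 262.6574401855469], [473.62432861328125, 155.8618621826172], [531.0828857421875, 207.57455444335938], [434.96685791015625, 314.3701171875]]
[[371.0, 353.0, 47.0], [385.0, 393.0, 47.0], [516.0, 313.0, 47.0], [525.0, 356.0, 47.0]]
rest ctr [449.15166977 353.68396372  47.        ] 164.7766983894002 147.64976397152097
tube (154, 120, 128, 63) [array([  2., -61.,  53.]), array([ 1., 65., 53.])]
A [541.15751123 125.98085444 260.        ] (array([-0.331, -0.929, -0.025]), array([-0.   ,  0.   ,  0.005]))
B [545.69705054 128.0767034  188.        ] (array([-0.381, -0.93 ,  0.695]), array([-0.   ,  0.   ,  0.005]))
```

Run:
```python
from h import *
from scipy.optimize import least_squares
w=camera("wrist"); im=w["image"]; h=cv2.cvtColor(im,cv2.COLOR_RGB2HSV); W=((h[...,1]<45)&(h[...,2]>140)).astype(np.uint8)
def fit(pts,swap):
    p=np.array(pts,float); a,b=(p[:,1],p[:,0]) if swap else (p[:,0],p[:,1])
    for _ in range(4):
        k=np.polyfit(a,b,1); r=np.abs(np.polyval(k,a)-b); m=r<=max(1,np.median(r)*2); a,b=a[m],b[m]
    return k,len(a)
def first(v,off): i=np.flatnonzero(v); return off+i[0] if len(i) else None
E=[]
top=[(c,first(W[85:115,c],85)-.5) for c in range(165,280,2) if W[85:115,c].any()]
bot=[(c,first(W[265:295,c][::-1],0)) for c in list(range(175,205))+list(range(255,285)) if W[265:295,c].any()]; bot=[(c,294-v+.5) for c,v in bot]
lef=[(first(W[r,140:180],140)-.5,r) for r in range(110,265,2) if W[r,140:180].any()]
rig=[(319-first(W[r,290:320][::-1],0)+.5,r) for r in range(185,265,2) if W[r,290:320].any()]
ks=[fit(top,0),fit(bot,0),fit(lef,1),fit(rig,1)]; print(ks)
def X(kh,kv): # row=kh(col), col=kv(row)
    A=np.array([[-kh[0],1],[1,-kv[0]]]); return np.linalg.solve(A,[kh[1],kv[1]])
t,b,l,r_=[k[0] for k in ks]
uv=[X(t,l),X(t,r_),X(b,r_),X(b,l)]; print(np.round(uv,1).tolist())
L=[(-55,-82,12),(-55,82,12),(155,82,12),(155,-82,12)]
f=lambda v:np.concatenate([proj(w,Cr(*v).w(p))-u for p,u in zip(L,uv)])
r=least_squares(f,[467,76,25.35]); print("cradle",r.x,r.fun.round(1))
C=Cr(*r.x)
for y in (-40,-45,-50,60,65,70): print(y,proj(w,C.w((0,y,53))).round(),proj(w,C.w((0,y,82))).round())
for n,p in [("A",(85,10,260)),("B",(90,10,188))]: print(n,C.w(p),go(C.w(p),yaw2R(180+r.x[2])))
```

```text
[(array([1.18121136e-02, 9.27397798e+01]), 58), (array([1.18380649e-02, 2.80276536e+02]), 58), (array([9.78894523e-02, 1.33502365e+02]), 78), (array([7.93240583e-17, 2.99500000e+02]), 40)]
[[142.7, 94.4], [299.5, 96.3], [299.5, 283.8], [161.1, 282.2]]
cradle [469.80025965  80.76240968  24.69109395] [-0.2 -0.3  0.3 -0.3  0.6  0.3 -0.6  0.5]
-40 [174. 151.] [163. 153.]
-45 [169. 151.] [157. 152.]
-50 [163. 151.] [152. 152.]
60 [276. 152.] [272. 154.]
65 [281. 152.] [278. 154.]
70 [286. 152.] [283. 154.]
A [542.85171633 125.35483816 260.        ] (array([-0.343, -0.942, -0.025]), array([-0.   ,  0.   ,  0.006]))
B [547.39458193 127.44346741 188.        ] (array([-0.393, -0.943,  0.695]), array([-0.   ,  0.   ,  0.006]))
```

Call:
servo_tool(motion=[{"dx": -0.12,"dy": -0.3,"dz": 0,"wx": 0,"wy": 0,"wz": 0.006,"fingers": 1},{"dx": -0.23,"dy": -0.64,"dz": 0,"wx": 0,"wy": 0,"wz": 0.006,"fingers": 1},{"dx": -0.343,"dy": -0.942,"dz": -0.025,"wx": 0,"wy": 0,"wz": 0.006,"fingers": 1},{"dx": -0.343,"dy": -0.942,"dz": -0.025,"wx": 0,"wy": 0,"wz": 0.006,"fingers": 1}])

```text
clock: 4.1
eef_pos: [544.7, 123.2, 259.5]
eef_rot: [-3.141, -0.001, -2.713]
wrist_force: [-1.0, 0.5, 0.0]
finger_gap: 0.4
finger_force: 0.0
```

Call:
servo_tool(motion=[{"dx": -0.01,"dy": 0,"dz": 0.3,"wx": 0,"wy": 0,"wz": 0,"fingers": 1},{"dx": -0.03,"dy": 0,"dz": 0.6,"wx": 0,"wy": 0,"wz": 0,"fingers": 1},{"dx": -0.03,"dy": 0,"dz": 0.8,"wx": 0,"wy": 0,"wz": 0,"fingers": 1},{"dx": -0.03,"dy": 0,"dz": 0.8,"wx": 0,"wy": 0,"wz": 0,"fingers": 1}])

```text
clock: 4.5
eef_pos: [544.3, 127.1, 177.5]
eef_rot: [3.14, -0.004, -2.709]
wrist_force: [0.4, -0.7, -0.6]
finger_gap: 0.5
finger_force: 0.0
```

Call:
servo_tool(motion=[{"dx": -0.15,"dy": 0,"dz": 0.01,"wx": 0,"wy": 0,"wz": 0,"fingers": 1},{"dx": -0.24,"dy": 0,"dz": 0.03,"wx": 0,"wy": 0,"wz": 0,"fingers": 1},{"dx": -0.34,"dy": 0,"dz": 0.07,"wx": 0,"wy": 0,"wz": 0,"fingers": 1},{"dx": -0.45,"dy": 0,"dz": 0.12,"wx": 0,"wy": 0,"wz": 0,"fingers": 1},{"dx": -0.56,"dy": 0,"dz": 0.18,"wx": 0,"wy": 0,"wz": 0,"fingers": 1},{"dx": -0.65,"dy": 0,"dz": 0.26,"wx": 0,"wy": 0,"wz": 0,"fingers": 1},{"dx": -0.73,"dy": 0,"dz": 0.36,"wx": 0,"wy": 0,"wz": 0,"fingers": 1},{"dx": -0.8,"dy": 0,"dz": 0.43,"wx": 0,"wy": 0,"wz": 0,"fingers": 1},{"dx": -0.87,"dy": 0,"dz": 0.5,"wx": 0,"wy": 0,"wz": 0,"fingers": 1},{"dx": -0.92,"dy": 0,"dz": 0.55,"wx": 0,"wy": 0,"wz": 0,"fingers": 1}])

```text
clock: 5.5
eef_pos: [629.7, 165.7, 124.6]
eef_rot: [3.142, 0.0, -2.708]
wrist_force: [-0.1, 0.5, 3.8]
finger_gap: 0.4
finger_force: 1.6
```

Run:
```python
from h import *
s=read_state();C=Cr(469.8,80.8,24.7);print(s["clock"],C.l(s["eef_pos"]),s["wrist_force"])
d=camera("side"); c=camera("top")
for cam in(d,c):
    print("pred tip open",proj(cam,C.w((220,10,122))).round(),"clamped",proj(cam,C.w((123,10,205))).round(),[(np.round(x["location"]),x["conf"]) for x in spot_in("lever_tip",cam)[:1]])
a=[cv2.resize(np.ascontiguousarray(im[y:y+120,x:x+130,::-1]),None,fx=3,fy=3) for im,x,y in[(d["image"],280,160),(c["image"],230,190)]]
cv2.imwrite("pics/lev.png",np.hstack(a))
```

```text
5.5 [180.74177766  10.26685391 124.62284399] [-0.07631387  0.48737826  3.81057549]
pred tip open [369. 207.] clamped [346. 192.] [(array([355., 211.]), 0.7)]
pred tip open [256. 195.] clamped [267. 219.] []
```

View pics/lev.png

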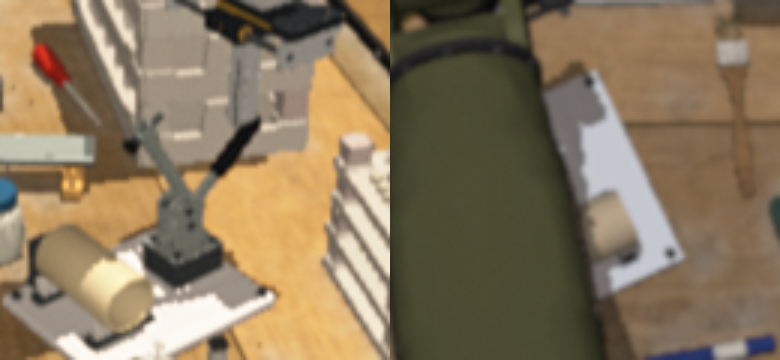

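The side view shows the clamp arm up and the lever leaning back with its tip at about (366,200). Fully open is predicted at (369,207), so I'll push a little further until the force rises.

Call:
servo_tool(motion=[{"dx": -0.02,"dy": 0,"dz": 0.04,"wx": 0,"wy": 0,"wz": 0,"fingers": 1},{"dx": -0.04,"dy": 0,"dz": 0.07,"wx": 0,"wy": 0,"wz": 0,"fingers": 1},{"dx": -0.05,"dy": 0,"dz": 0.08,"wx": 0,"wy": 0,"wz": 0,"fingers": 1}])

```text
clock: 6.0
eef_pos: [633.9, 167.4, 116.7]
eef_rot: [3.142, -0.0, -2.708]
wrist_force: [-0.6, 0.6, 1.9]
finger_gap: 0.5
finger_force: 0.9
```

Call:
servo_tool(motion=[{"dx": -0.01,"dy": 0,"dz": 0.02,"wx": 0,"wy": 0,"wz": 0,"fingers": 1},{"dx": -0.02,"dy": 0,"dz": 0.035,"wx": 0,"wy": 0,"wz": 0,"fingers": 1}])

```text
clock: 6.2
eef_pos: [635.7, 168.3, 113.3]
eef_rot: [-3.142, 0.0, -2.708]
wrist_force: [-0.2, -0.0, 1.3]
finger_gap: 0.4
finger_force: 0.8
```

Run:
```python
from h import *
s=read_state();C=Cr(469.8,80.8,24.7);print(s["clock"],C.l(s["eef_pos"]),s["wrist_force"])
d=camera("side"); t=trace("clamp_lever",d)
m=t[0]["pixels"]; print(t[0]["conf"])
g=cv2.cvtColor(d["image"],cv2.COLOR_RGB2GRAY); m2=(g[185:235,335:375]<45); ys,xs=np.nonzero(m2); print("dark extreme",xs.max()+335, ys[xs==xs.max()]+185)
ys,xs=np.nonzero(m); print("mask rightmost",xs.max(),ys[xs==xs.max()])
```

```text
6.2 [187.30707548  10.12688374 113.32474734] [-0.23360055 -0.04166447  1.2753128 ]
0.69
dark extreme 367 [202 203 204]
mask rightmost 367 [203 204 205 206]
```

Call:
servo_tool(motion=[{"dx": -0.01,"dy": 0,"dz": 0.02,"wx": 0,"wy": 0,"wz": 0,"fingers": 1},{"dx": -0.02,"dy": 0,"dz": 0.04,"wx": 0,"wy": 0,"wz": 0,"fingers": 1}])

```text
clock: 6.5
eef_pos: [637.6, 169.1, 109.4]
eef_rot: [-3.142, 0.0, -2.708]
wrist_force: [0.2, -1.3, 1.8]
finger_gap: 0.4
finger_force: 0.6
```

Call:
servo_tool(motion=[{"dx": -0.01,"dy": 0,"dz": 0.02,"wx": 0,"wy": 0,"wz": 0,"fingers": 1},{"dx": -0.01,"dy": 0,"dz": 0.03,"wx": 0,"wy": 0,"wz": 0,"fingers": 1}])

```text
clock: 6.7
eef_pos: [638.3, 169.5, 106.0]
eef_rot: [3.141, -0.0, -2.708]
wrist_force: [-0.4, -0.0, 1.8]
finger_gap: 0.4
finger_force: 0.4
```

Run:
```python
from h import *
d=camera("side")
g=cv2.cvtColor(d["image"],cv2.COLOR_RGB2GRAY); m2=(g[185:235,335:375]<45); ys,xs=np.nonzero(m2); print("dark extreme",xs.max()+335, ys[xs==xs.max()]+185)
```

```text
dark extreme 369 [204]
```

Call:
servo_tool(motion=[{"dx": -0.005,"dy": 0,"dz": 0.02,"wx": 0,"wy": 0,"wz": 0,"fingers": 1},{"dx": -0.01,"dy": 0,"dz": 0.035,"wx": 0,"wy": 0,"wz": 0,"fingers": 1}])

```text
clock: 6.95
eef_pos: [639.3, 170.0, 102.8]
eef_rot: [-3.142, -0.0, -2.708]
wrist_force: [0.9, 0.2, 1.1]
finger_gap: 0.7
finger_force: 0.3
```

Call:
servo_tool(motion=[{"dx": -0.005,"dy": 0,"dz": 0.015,"wx": 0,"wy": 0,"wz": 0,"fingers": 1},{"dx": -0.01,"dy": 0,"dz": 0.03,"wx": 0,"wy": 0,"wz": 0,"fingers": 1}])

```text
clock: 7.15
eef_pos: [640.2, 170.4, 99.8]
eef_rot: [3.142, -0.0, -2.708]
wrist_force: [0.1, 0.8, 0.2]
finger_gap: 0.7
finger_force: 0.2
```

Run:
```python
from h import *
s=read_state();C=Cr(469.8,80.8,24.7);print(s["clock"],C.l(s["eef_pos"]),s["wrist_force"])
d=camera("side")
g=cv2.cvtColor(d["image"],cv2.COLOR_RGB2GRAY); m2=(g[185:235,335:375]<45); ys,xs=np.nonzero(m2); print("dark extreme",xs.max()+335, ys[xs==xs.max()]+185)
print(proj(d,C.w((217,10,130))),proj(d,C.w((223,10,116))))
```

```text
7.15 [192.21507079  10.18468313  99.76354999] [0.1159845  0.76410968 0.23668906]
dark extreme 369 [205 206 207]
[368.85539013 204.69727144] [370.01354626 208.14221512]
```

Run:
```python
from h import *
d=camera("side"); w=camera("wrist")
a=cv2.resize(np.ascontiguousarray(d["image"][170:250,310:390,::-1]),(480,480)); b=cv2.resize(np.ascontiguousarray(w["image"][240:440,220:420,::-1]),(320,320))
cv2.imwrite("pics/lev2.png",np.hstack([a,np.vstack([b,np.zeros((160,320,3),np.uint8)])]))
```

```text
(no output)
```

View pics/lev2.png

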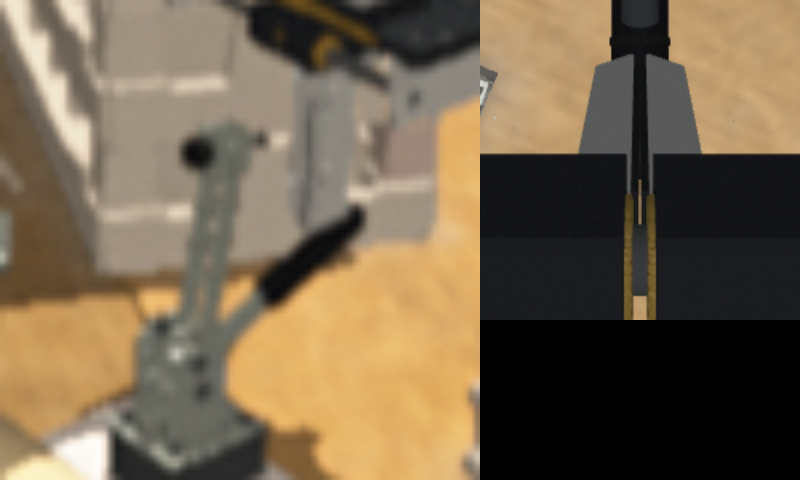

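The side crop shows the arm up near vertical, with the lever grip running from (265,290) to (360,210), which is full px (354,218) to (370,205). The fingers are on top of it. There is no hard stop yet, so I'll keep pressing and check.

Call:
servo_tool(motion=[{"dx": -0.005,"dy": 0,"dz": 0.02,"wx": 0,"wy": 0,"wz": 0,"fingers": 1},{"dx": -0.01,"dy": 0,"dz": 0.04,"wx": 0,"wy": 0,"wz": 0,"fingers": 1}])

```text
clock: 7.5
eef_pos: [641.4, 170.9, 96.2]
eef_rot: [-3.141, 0.001, -2.708]
wrist_force: [1.1, 0.5, 3.4]
finger_gap: 0.5
finger_force: 1.6
```

Run:
```python
from h import *
s=read_state();C=Cr(469.8,80.8,24.7);d=camera("side")
print("tcp",C.l(s["eef_pos"]),proj(d,s["eef_pos"]))
g=cv2.cvtColor(d["image"],cv2.COLOR_RGB2GRAY); m2=(g[185:235,335:375]<45); ys,xs=np.nonzero(m2); print("dark extreme",xs.max()+335, ys[xs==xs.max()]+185)
for p in [(45,60),(50,62),(55,66),(60,66),(66,66)]:
  pass
print("grip base open",proj(d,C.w((220-68.5,10,122-30.5))),"tip",proj(d,C.w((220,10,122))))
for th in (1.4,1.55,1.7): print("arm end",th,proj(d,C.w((105-105*np.cos(th),10,90+105*np.sin(th)))).round(1))
print("pivot",proj(d,C.w((105,10,90))))
```

```text
tcp [193.50874965  10.12732112  96.20596061] [362.30190107 216.93897717]
dark extreme 369 [206 207 208]
grip base open [351.66426466 222.91867837] tip [369.41426655 206.71729229]
arm end 1.4 [335.7 199.2]
arm end 1.55 [340.1 197. ]
arm end 1.7 [344.4 195.6]
pivot [339.53474286 228.64553278]
```

Call:
servo_tool(motion=[{"dx": -0.005,"dy": 0,"dz": 0.02,"wx": 0,"wy": 0,"wz": 0,"fingers": 1},{"dx": -0.005,"dy": 0,"dz": 0.03,"wx": 0,"wy": 0,"wz": 0,"fingers": 1}])

```text
clock: 7.75
eef_pos: [642.1, 171.2, 93.5]
eef_rot: [-3.141, 0.002, -2.708]
wrist_force: [1.2, 1.0, 6.9]
finger_gap: 0.5
finger_force: 2.8
```

Call:
servo_tool(motion=[{"dx": 0,"dy": 0,"dz": 0.015,"wx": 0,"wy": 0,"wz": 0,"fingers": 1},{"dx": 0,"dy": 0,"dz": 0.03,"wx": 0,"wy": 0,"wz": 0,"fingers": 1}])

```text
clock: 7.95
eef_pos: [642.4, 171.3, 91.0]
eef_rot: [-3.141, 0.003, -2.708]
wrist_force: [1.9, 1.3, 9.1]
finger_gap: 0.3
finger_force: 3.8
```

Call:
servo_tool(motion=[{"dx": 0,"dy": 0,"dz": -0.3,"wx": 0,"wy": 0,"wz": 0,"fingers": 1},{"dx": 0,"dy": 0,"dz": -0.7,"wx": 0,"wy": 0,"wz": 0,"fingers": 1},{"dx": 0,"dy": 0,"dz": -1.0,"wx": 0,"wy": 0,"wz": 0,"fingers": 1}])

```text
clock: 8.25
eef_pos: [641.6, 171.0, 191.8]
eef_rot: [-3.141, 0.001, -2.708]
wrist_force: [0.1, -0.4, 0.5]
finger_gap: 0.9
finger_force: 0.0
```

Call:
servo_tool(motion=[{"dx": 0,"dy": 0,"dz": -0.4,"wx": 0,"wy": 0,"wz": 0,"fingers": 1},{"dx": 0.2,"dy": 0,"dz": -0.75,"wx": 0,"wy": 0,"wz": 0,"fingers": 1},{"dx": 0.6,"dy": 0,"dz": -0.75,"wx": 0,"wy": 0,"wz": 0,"fingers": 1},{"dx": 1.0,"dy": 0,"dz": -0.75,"wx": 0,"wy": 0,"wz": 0,"fingers": 1}])

```text
clock: 8.65
eef_pos: [549.7, 128.6, 265.0]
eef_rot: [-3.141, 0.001, -2.708]
wrist_force: [-0.4, -1.1, 0.4]
finger_gap: 0.3
finger_force: 0.0
```

Call:
servo_tool(motion=[{"dx": 0.3,"dy": 0,"dz": 0,"wx": 0,"wy": 0,"wz": 0.07,"fingers": -1},{"dx": 0.6,"dy": 0,"dz": 0,"wx": 0,"wy": 0,"wz": 0.14,"fingers": -1},{"dx": 0.93,"dy": 0,"dz": 0,"wx": 0,"wy": 0,"wz": 0.21,"fingers": -1},{"dx": 0.93,"dy": 0,"dz": 0,"wx": 0,"wy": 0,"wz": 0.28,"fingers": -1},{"dx": 0.93,"dy": 0,"dz": 0,"wx": 0,"wy": 0,"wz": 0.35,"fingers": -1},{"dx": 0.93,"dy": 0,"dz": 0,"wx": 0,"wy": 0,"wz": 0.42,"fingers": -1},{"dx": 0.93,"dy": 0,"dz": 0,"wx": 0,"wy": 0,"wz": 0.49,"fingers": -1},{"dx": 0.93,"dy": 0,"dz": 0,"wx": 0,"wy": 0,"wz": 0.56,"fingers": -1},{"dx": 0.93,"dy": 0,"dz": 0,"wx": 0,"wy": 0,"wz": 0.63,"fingers": -1},{"dx": 0.93,"dy": 0,"dz": 0,"wx": 0,"wy": 0,"wz": 0.7,"fingers": -1}])

```text
clock: 9.65
eef_pos: [466.2, 89.9, 264.6]
eef_rot: [-3.141, -0.0, 2.169]
wrist_force: [-1.4, -0.2, 0.1]
finger_gap: 77.5
finger_force: 0.0
```

Run:
```python
from h import *
s=read_state();C=Cr(469.8,80.8,24.7);w=camera("wrist");save(w,"w3.png")
print(s["clock"],C.l(s["eef_pos"]),s["finger_gap"],s["joints"].round(2),s["wrist_force"])
t=trace("short_tube",w)
for x in t[:1]:
    k=max(cv2.findContours(x["pixels"].astype(np.uint8),0,1)[0],key=cv2.contourArea); rc=cv2.minAreaRect(k); print(x["conf"],rc)
    for z in (53,75): print(C.l(onz(w,rc[0],z)).round(1))
for y in (-46,64): print(y,proj(w,C.w((0,y,53))).round(),proj(w,C.w((0,y,82))).round())
for p in [(0,10,200),(0,10,34)]: print(go(C.w(p),yaw2R(114.7)))
```

```text
9.65 [  0.55447806   9.81197273 264.63451043] 77.475565941256 [ 0.11  0.07  1.59 -0.    1.48 -0.48] [-1.37871526 -0.17296185  0.12291104]
0.98 ((317.83782958984375, 205.47296142578125), (58.69043731689453, 115.40808868408203), 9.462322235107422)
[ 0.1  5.4 53. ]
[-0.5  9.5 75. ]
-46 [310. 252.] [309. 261.]
64 [327. 148.] [328. 150.]
(array([ 0.003, -0.005,  0.647]), array([-0.   , -0.   ,  0.085]))
(array([ 2.000e-03, -4.000e-03,  2.307e+00]), array([-0.   , -0.   ,  0.085]))
```

View pics/w3.png

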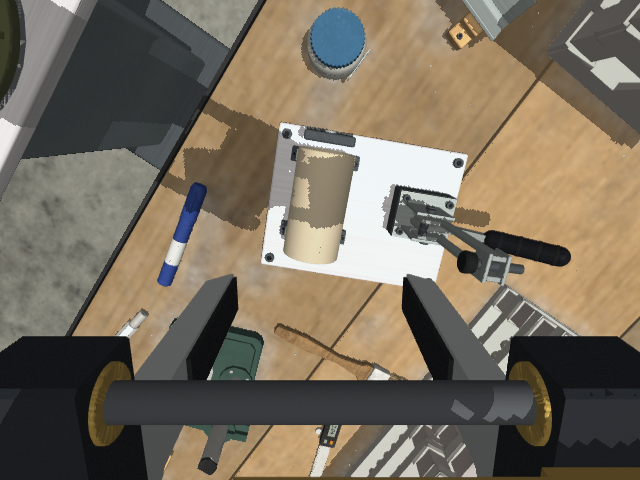

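The wrist view shows the clamp open with its arm leaning back. The short tube lies free at (318,205), in line with the open fingers. I'll descend and grip it.

Call:
servo_tool(motion=[{"dx": 0,"dy": 0,"dz": 0.3,"wx": 0,"wy": 0,"wz": 0.06,"fingers": -1},{"dx": 0,"dy": 0,"dz": 0.6,"wx": 0,"wy": 0,"wz": 0.085,"fingers": -1},{"dx": 0,"dy": 0,"dz": 1.0,"wx": 0,"wy": 0,"wz": 0.085,"fingers": -1}])

```text
clock: 10.05
eef_pos: [466.8, 90.0, 164.6]
eef_rot: [3.14, 0.001, 2.008]
wrist_force: [-0.4, 0.5, -0.2]
finger_gap: 93.9
finger_force: 0.0
```

Call:
servo_tool(motion=[{"dx": 0,"dy": 0,"dz": 0.3,"wx": 0,"wy": 0,"wz": 0,"fingers": -1},{"dx": 0,"dy": 0,"dz": 0.6,"wx": 0,"wy": 0,"wz": 0,"fingers": -1},{"dx": 0,"dy": 0,"dz": 0.85,"wx": 0,"wy": 0,"wz": 0,"fingers": -1},{"dx": 0,"dy": 0,"dz": 1.0,"wx": 0,"wy": 0,"wz": 0,"fingers": -1}])

```text
clock: 10.45
eef_pos: [465.4, 89.8, 62.9]
eef_rot: [-3.139, -0.001, 2.01]
wrist_force: [-0.1, 0.2, 0.9]
finger_gap: 94.5
finger_force: 0.0
```

Call:
servo_tool(motion=[{"dx": 0,"dy": 0,"dz": 0.15,"wx": 0,"wy": 0,"wz": 0,"fingers": -1},{"dx": 0,"dy": 0,"dz": 0.31,"wx": 0,"wy": 0,"wz": 0,"fingers": -1},{"dx": 0,"dy": 0,"dz": 0.31,"wx": 0,"wy": 0,"wz": 0,"fingers": -1}])

```text
clock: 10.75
eef_pos: [465.1, 89.8, 32.2]
eef_rot: [-3.138, -0.001, 2.009]
wrist_force: [-0.5, 0.1, -0.4]
finger_gap: 93.9
finger_force: 0.0
```

Call:
servo_tool(motion=[{"dx": 0,"dy": 0,"dz": 0,"wx": 0,"wy": 0,"wz": 0,"fingers": 0.6},{"dx": 0,"dy": 0,"dz": 0,"wx": 0,"wy": 0,"wz": 0,"fingers": 0.6},{"dx": 0,"dy": 0,"dz": 0,"wx": 0,"wy": 0,"wz": 0,"fingers": 0.6},{"dx": 0,"dy": 0,"dz": 0,"wx": 0,"wy": 0,"wz": 0,"fingers": 0.6},{"dx": 0,"dy": 0,"dz": 0,"wx": 0,"wy": 0,"wz": 0,"fingers": 0.6},{"dx": 0,"dy": 0,"dz": 0,"wx": 0,"wy": 0,"wz": 0,"fingers": 0.6},{"dx": 0,"dy": 0,"dz": 0,"wx": 0,"wy": 0,"wz": 0,"fingers": 0.6}], newtons=15)

```text
clock: 11.45
eef_pos: [465.7, 89.7, 33.9]
eef_rot: [-3.14, -0.0, 2.005]
wrist_force: [-1.6, -1.1, 1.9]
finger_gap: 43.8
finger_force: 15.0
```

Run:
```python
from h import *
s=read_state();C=Cr(469.8,80.8,24.7)
print(s["clock"],C.l(s["eef_pos"]),s["finger_gap"],s["finger_force"],s["wrist_force"],np.degrees(s["eef_rot"]))
```

```text
11.45 [ 0.04070738  9.82312232 33.915501  ] 43.763493887705735 15.001503378152847 [-1.573552   -1.11655298  1.860495  ] [-1.79905177e+02 -9.98919209e-03  1.14880848e+02]
```

The gap of 43.8 mm is smaller than the 58 mm tube, so I need to look.

Run:
```python
from h import *
d=camera("side"); w=camera("wrist")
a=cv2.resize(np.ascontiguousarray(d["image"][190:290,260:360,::-1]),(480,480),interpolation=cv2.INTER_CUBIC); b=cv2.resize(np.ascontiguousarray(w["image"][150:450,160:480,::-1]),(320,300))
cv2.imwrite("pics/gr.png",np.hstack([a,np.vstack([b,np.zeros((180,320,3),np.uint8)])]))
```

```text
(no output)
```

View pics/gr.png

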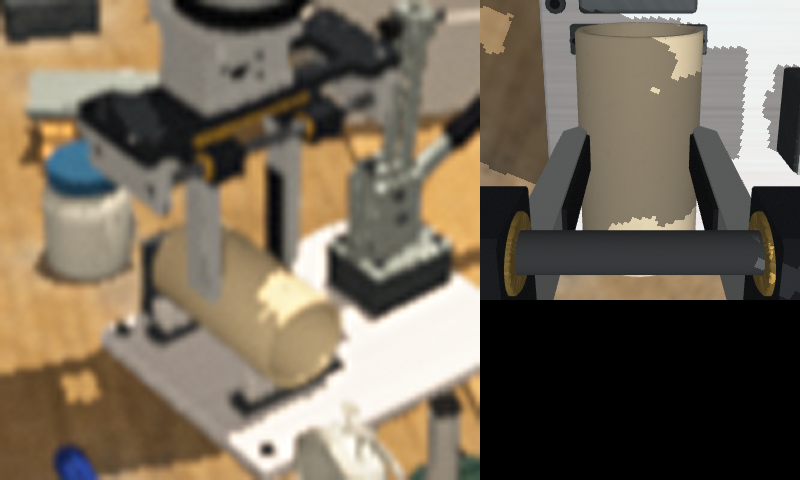

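The pictures show the fingers properly astride the middle of the tube. I'll do a gentle test lift.

Call:
servo_tool(motion=[{"dx": 0,"dy": 0,"dz": -0.05,"wx": 0,"wy": 0,"wz": 0,"fingers": 0.6},{"dx": 0,"dy": 0,"dz": -0.15,"wx": 0,"wy": 0,"wz": 0,"fingers": 0.6},{"dx": 0,"dy": 0,"dz": -0.25,"wx": 0,"wy": 0,"wz": 0,"fingers": 0.6},{"dx": 0,"dy": 0,"dz": -0.3,"wx": 0,"wy": 0,"wz": 0,"fingers": 0.6},{"dx": 0,"dy": 0,"dz": -0.3,"wx": 0,"wy": 0,"wz": 0,"fingers": 0.6}], newtons=20)

```text
clock: 12.05
eef_pos: [466.9, 90.0, 65.0]
eef_rot: [3.14, 0.001, 2.005]
wrist_force: [0.0, 0.4, -1.9]
finger_gap: 44.0
finger_force: 20.0
```

Run:
```python
from h import *
s=read_state();C=Cr(469.8,80.8,24.7)
print(s["clock"],C.l(s["eef_pos"]),s["finger_gap"],s["finger_force"],s["wrist_force"],s["moment"])
d=camera("side"); w=camera("wrist")
for cam in (d,w):
    r=trace("short_tube",cam)
    if r: print(r[0]["conf"],r[0]["location"],cv2.boundingRect(r[0]["pixels"].astype(np.uint8)),"pred if held at 83:",proj(cam,C.w((0,9,83))).round(), "at 53",proj(cam,C.w((0,9,53))).round())
```

```text
12.05 [ 1.26969921  9.58408303 65.02309258] 44.02219585775862 19.99961167573929 [ 0.00578861  0.39811001 -1.92002919] [-0.02873724  0.09639764 -0.01803661]
0.93 [314.4, 244.1] (292, 228, 40, 34) pred if held at 83: [311. 244.] at 53 [311. 252.]
0.86 [316.9, 266.2] (255, 171, 128, 210) pred if held at 83: [317. 286.] at 53 [317. 266.]
```

The wrist force of -1.9 N and the side view both confirm the tube is held. I'll carry it over to above the rest.

Call:
servo_tool(motion=[{"dx": 0,"dy": 0,"dz": -0.15,"wx": 0,"wy": 0,"wz": 0,"fingers": 0.6},{"dx": 0,"dy": 0,"dz": -0.4,"wx": 0,"wy": 0,"wz": 0,"fingers": 0.6},{"dx": 0,"dy": 0,"dz": -0.7,"wx": 0,"wy": 0,"wz": 0,"fingers": 0.6},{"dx": 0,"dy": 0,"dz": -1.0,"wx": 0,"wy": 0,"wz": 0,"fingers": 0.6}])

```text
clock: 12.65
eef_pos: [466.0, 89.9, 164.6]
eef_rot: [-3.141, -0.0, 2.005]
wrist_force: [0.8, 0.2, -1.7]
finger_gap: 44.1
finger_force: 20.0
```

Call:
servo_tool(motion=[{"dx": 0.1,"dy": 0.04,"dz": -0.2,"wx": 0,"wy": 0,"wz": 0,"fingers": 0.6},{"dx": 0.3,"dy": 0.11,"dz": -0.25,"wx": 0,"wy": 0,"wz": 0,"fingers": 0.6},{"dx": 0.55,"dy": 0.21,"dz": -0.25,"wx": 0,"wy": 0,"wz": 0,"fingers": 0.6},{"dx": 0.82,"dy": 0.31,"dz": -0.25,"wx": 0,"wy": 0,"wz": 0,"fingers": 0.6}])

```text
clock: 13.05
eef_pos: [459.9, 178.1, 188.9]
eef_rot: [-3.142, -0.0, 2.004]
wrist_force: [0.2, 0.7, -1.8]
finger_gap: 44.0
finger_force: 20.0
```

Call:
servo_tool(motion=[{"dx": 0.27,"dy": 0.1,"dz": 0,"wx": 0,"wy": 0,"wz": 0,"fingers": 0.6},{"dx": 0.54,"dy": 0.2,"dz": 0,"wx": 0,"wy": 0,"wz": 0,"fingers": 0.6},{"dx": 0.82,"dy": 0.31,"dz": 0,"wx": 0,"wy": 0,"wz": 0,"fingers": 0.6}])

```text
clock: 13.35
eef_pos: [453.3, 265.9, 188.5]
eef_rot: [-3.141, 0.0, 2.005]
wrist_force: [0.9, 0.5, -1.0]
finger_gap: 43.5
finger_force: 20.0
```

Call:
servo_tool(motion=[{"dx": 0.25,"dy": 0.1,"dz": 0,"wx": 0,"wy": 0,"wz": -0.06,"fingers": 0.6},{"dx": 0.45,"dy": 0.18,"dz": 0,"wx": 0,"wy": 0,"wz": -0.12,"fingers": 0.6},{"dx": 0.6,"dy": 0.25,"dz": 0,"wx": 0,"wy": 0,"wz": -0.18,"fingers": 0.6},{"dx": 0.7,"dy": 0.28,"dz": 0,"wx": 0,"wy": 0,"wz": -0.24,"fingers": 0.6},{"dx": 0.78,"dy": 0.3,"dz": 0,"wx": 0,"wy": 0,"wz": -0.3,"fingers": 0.6},{"dx": 0.82,"dy": 0.31,"dz": 0,"wx": 0,"wy": 0,"wz": -0.36,"fingers": 0.6},{"dx": 0.82,"dy": 0.31,"dz": 0,"wx": 0,"wy": 0,"wz": -0.42,"fingers": 0.6},{"dx": 0.82,"dy": 0.31,"dz": 0,"wx": 0,"wy": 0,"wz": -0.436,"fingers": 0.6},{"dx": 0.82,"dy": 0.31,"dz": 0,"wx": 0,"wy": 0,"wz": -0.436,"fingers": 0.6}])

```text
clock: 14.25
eef_pos: [447.2, 352.2, 188.4]
eef_rot: [-3.141, -0.001, 2.877]
wrist_force: [-0.2, 0.3, -1.6]
finger_gap: 44.1
finger_force: 20.0
```

Run:
```python
from h import *
s=read_state();print(s["clock"],s["eef_pos"],np.degrees(s["eef_rot"]),s["finger_gap"],s["finger_force"],s["wrist_force"])
w=camera("wrist"); im=w["image"].copy()
K=Cr(448,352,-15.2)
for p in [(-75,-27,47),(-75,27,47),(75,-27,47),(75,27,47),(-75,0,20),(75,0,20)]:
    u=proj(w,K.w(p)); print(p,u.round()); cv2.circle(im,tuple(int(v) for v in u.round()),3,(255,0,0),1)
w["image"]=im;save(w,"w4.png")
```

```text
14.25 [447.16298544 352.20844867 188.40108666] [-1.79958675e+02 -3.35831224e-02  1.64854173e+02] 44.087432510440784 19.999237060546875 [-0.24589208  0.31554343 -1.58506647]
(-75, -27, 47) [286. 127.]
(-75, 27, 47) [352. 127.]
(75, -27, 47) [290. 297.]
(75, 27, 47) [349. 297.]
(-75, 0, 20) [319. 127.]
(75, 0, 20) [319. 286.]
```

View pics/w4.png

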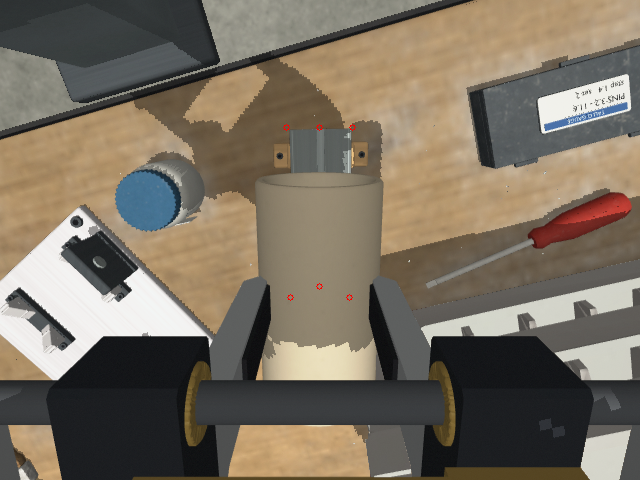

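The wrist view shows the trough's near end at columns 291 to 352 and row 128, with its crease at about 320. That matches the prediction within about 1 mm. I'll lower the tube.

Call:
servo_tool(motion=[{"dx": 0,"dy": 0,"dz": 0.2,"wx": 0,"wy": 0,"wz": 0,"fingers": 0.6},{"dx": 0,"dy": 0,"dz": 0.5,"wx": 0,"wy": 0,"wz": 0,"fingers": 0.6},{"dx": 0,"dy": 0,"dz": 0.8,"wx": 0,"wy": 0,"wz": 0,"fingers": 0.6},{"dx": 0,"dy": 0,"dz": 1.0,"wx": 0,"wy": 0,"wz": 0,"fingers": 0.6}])

```text
clock: 14.7
eef_pos: [446.6, 351.7, 86.7]
eef_rot: [-3.14, -0.001, 2.875]
wrist_force: [-0.3, -0.1, -1.4]
finger_gap: 43.8
finger_force: 20.0
```

Call:
servo_tool(motion=[{"dx": 0,"dy": 0,"dz": 0.15,"wx": 0,"wy": 0,"wz": 0,"fingers": 0.6},{"dx": 0,"dy": 0,"dz": 0.28,"wx": 0,"wy": 0,"wz": 0,"fingers": 0.6},{"dx": 0,"dy": 0,"dz": 0.36,"wx": 0,"wy": 0,"wz": 0,"fingers": 0.6},{"dx": 0,"dy": 0,"dz": 0.41,"wx": 0,"wy": 0,"wz": 0,"fingers": 0.6},{"dx": 0,"dy": 0,"dz": 0.42,"wx": 0,"wy": 0,"wz": 0,"fingers": 0.6}])

```text
clock: 15.2
eef_pos: [447.3, 352.3, 46.8]
eef_rot: [-3.141, -0.0, 2.877]
wrist_force: [0.3, 0.8, -1.9]
finger_gap: 44.0
finger_force: 20.0
```

Call:
servo_tool(motion=[{"dx": 0,"dy": 0,"dz": 0.015,"wx": 0,"wy": 0,"wz": 0,"fingers": 0.6},{"dx": 0,"dy": 0,"dz": 0.03,"wx": 0,"wy": 0,"wz": 0,"fingers": 0.6},{"dx": 0,"dy": 0,"dz": 0.03,"wx": 0,"wy": 0,"wz": 0,"fingers": 0.6}])

```text
clock: 15.5
eef_pos: [447.4, 352.4, 44.2]
eef_rot: [3.141, 0.0, 2.877]
wrist_force: [0.3, -0.4, -1.1]
finger_gap: 43.7
finger_force: 20.0
```

Call:
servo_tool(motion=[{"dx": 0,"dy": 0,"dz": 0.01,"wx": 0,"wy": 0,"wz": 0,"fingers": 0.6},{"dx": 0,"dy": 0,"dz": 0.02,"wx": 0,"wy": 0,"wz": 0,"fingers": 0.6},{"dx": 0,"dy": 0,"dz": 0.02,"wx": 0,"wy": 0,"wz": 0,"fingers": 0.6}])

```text
clock: 15.8
eef_pos: [447.8, 352.9, 42.7]
eef_rot: [3.14, 0.001, 2.877]
wrist_force: [-0.8, 5.1, 4.4]
finger_gap: 43.8
finger_force: 20.0
```

Call:
servo_tool(motion=[{"dx": 0,"dy": 0,"dz": 0.01,"wx": 0,"wy": 0,"wz": 0,"fingers": 0.6},{"dx": 0,"dy": 0,"dz": 0.01,"wx": 0,"wy": 0,"wz": 0,"fingers": 0.6}])

```text
clock: 16.0
eef_pos: [448.0, 353.2, 42.2]
eef_rot: [3.139, 0.002, 2.877]
wrist_force: [-1.4, 2.7, 9.1]
finger_gap: 43.9
finger_force: 20.0
```

Call:
servo_tool(motion=[{"dx": 0,"dy": 0,"dz": 0,"wx": 0,"wy": 0,"wz": 0,"fingers": -0.1},{"dx": 0,"dy": 0,"dz": 0,"wx": 0,"wy": 0,"wz": 0,"fingers": -0.6},{"dx": 0,"dy": 0,"dz": 0,"wx": 0,"wy": 0,"wz": 0,"fingers": -1},{"dx": 0,"dy": 0,"dz": 0,"wx": 0,"wy": 0,"wz": 0,"fingers": -1},{"dx": 0,"dy": 0,"dz": 0,"wx": 0,"wy": 0,"wz": 0,"fingers": -1},{"dx": 0,"dy": 0,"dz": 0,"wx": 0,"wy": 0,"wz": 0,"fingers": -1}])

```text
clock: 16.6
eef_pos: [447.3, 352.2, 40.9]
eef_rot: [-3.141, -0.0, 2.877]
wrist_force: [0.6, -0.0, 0.2]
finger_gap: 89.0
finger_force: 0.0
```

Call:
servo_tool(motion=[{"dx": 0,"dy": 0,"dz": -0.1,"wx": 0,"wy": 0,"wz": 0,"fingers": -1},{"dx": 0,"dy": 0,"dz": -0.4,"wx": 0,"wy": 0,"wz": 0,"fingers": -1},{"dx": 0,"dy": 0,"dz": -0.8,"wx": 0,"wy": 0,"wz": 0,"fingers": -1},{"dx": 0,"dy": 0,"dz": -1.0,"wx": 0,"wy": 0,"wz": 0,"fingers": -1}])

```text
clock: 17.0
eef_pos: [448.1, 352.8, 145.0]
eef_rot: [3.138, 0.003, 2.877]
wrist_force: [0.9, 0.5, 0.2]
finger_gap: 93.9
finger_force: 0.0
```

Call:
servo_tool(motion=[{"dx": 0,"dy": 0,"dz": -0.4,"wx": 0,"wy": 0,"wz": 0,"fingers": -1},{"dx": 0,"dy": 0,"dz": -0.8,"wx": 0,"wy": 0,"wz": 0,"fingers": -1},{"dx": 0,"dy": 0,"dz": -1.0,"wx": 0,"wy": 0,"wz": 0,"fingers": -1},{"dx": 0,"dy": 0,"dz": -1.0,"wx": 0,"wy": 0,"wz": 0,"fingers": -1}])

```text
clock: 17.4
eef_pos: [448.0, 352.8, 244.8]
eef_rot: [3.137, 0.004, 2.877]
wrist_force: [-0.1, 0.2, 0.3]
finger_gap: 94.0
finger_force: 0.0
```

Run:
```python
from h import *
s=read_state();print(s["clock"],s["eef_pos"],np.degrees(s["eef_rot"]),s["finger_gap"],s["joints"].round(2))
w=camera("wrist"); K=Cr(448,353,-15.2)
r=trace("short_tube",w)
for x in r[:1]:
    rc=cv2.minAreaRect(max(cv2.findContours(x["pixels"].astype(np.uint8),0,1)[0],key=cv2.contourArea)); print(x["conf"],rc)
    print(K.l(onz(w,rc[0],61)),K.l(onz(w,rc[0],85)))
print([proj(w,K.w((x,0,61))).round() for x in (-55,0,55)])
c=camera("top")
# rack: horizontals
for cam in (c,):
    for q in ("long_tube","feed_rack"):
        t=trace(q,cam)
        if t:
            k=max(cv2.findContours(t[0]["pixels"].astype(np.uint8),0,1)[0],key=cv2.contourArea); b=cv2.boxPoints(cv2.minAreaRect(k));print(q,t[0]["conf"],b.round(1).tolist())
            m=cv2.moments(k); print(m['m10']/m['m00'],m['m01']/m['m00'])
```

```text
17.4 [448.03166157 352.79801313 244.80771395] [179.74389052   0.21852414 164.83117401] 93.97091858925701 [ 0.6   0.3   1.36 -0.    1.47 -0.7 ]
0.55 ((317.9742431640625, 143.12362670898438), (32.84623336791992, 82.12928009033203), 89.21517944335938)
[-58.57010911  -0.44283478  61.        ] [-59.61978799  -0.4761038   85.        ]
[array([318., 147.]), array([318., 205.]), array([318., 259.])]
long_tube 0.83 [[444.3999938964844, 252.10000610351562], [464.8999938964844, 251.60000610351562], [466.20001220703125, 304.8999938964844], [445.70001220703125, 305.3999938964844]]
455.4205366357069 278.1651186790506
feed_rack 0.96 [[427.20001220703125, 259.79998779296875], [459.70001220703125, 253.3000030517578], [470.20001220703125, 306.0], [437.70001220703125, 312.5]]
441.54465138490923 284.8806112702961
```

Run:
```python
from h import *
c=camera("top"); d=camera("side"); z=12
T=[onz(c,np.array(p)/2.28+170,z) for p in [(595,203),(612,320),(684,308)]]
S=[onz(d,np.array(p)/2.1+[190,170],z) for p in [(236,470),(268,548),(411,492)]]
print(np.round(T).tolist(),np.round(S).tolist())
for P,n in((T,'top'),(S,'side')):
    e=P[0]-P[1]; print(n,np.linalg.norm(e),np.degrees(np.arctan2(e[1],e[0])),np.linalg.norm(P[2]-P[1]),np.degrees(np.arctan2(*(P[2]-P[1])[1::-1])))
lt=trace("long_tube",d); k=max(cv2.findContours(lt[0]["pixels"].astype(np.uint8),0,1)[0],key=cv2.contourArea); print("tube side",cv2.boxPoints(cv2.minAreaRect(k)).tolist(),cv2.minAreaRect(k))
o1,d1=ray(c,(455.4,278.2)); o2,d2=ray(d,cv2.minAreaRect(k)[0])
A=np.stack([d1,-d2],1); t=np.linalg.lstsq(A,o2-o1,rcond=None)[0]; print("tube mid tri",o1+d1*t[0],o2+d2*t[1])
st=trace("short_tube",d); print("short",[(x["conf"],np.round(x["location"])) for x in st[:2]],proj(d,(448,353,61)))
# IK orientation
for psi0 in (0,180):
  for yr in (-10,0,10):
    for al in (1.5,1.8):
      Rr=Ro.from_euler('z',yr,degrees=True).as_matrix(); th=np.radians(32)
      zt=Rr@[np.sin(th),0,-np.cos(th)]; xt=Rr@np.array([np.cos(th),0,np.sin(th)])*(1 if psi0==0 else -1); R=np.stack([xt,np.cross(zt,xt),zt],1)
      j1=np.radians(-45); M=(Ro.from_euler('z',j1)*Ro.from_euler('y',al)).inv()*Ro.from_matrix(R)
      a=M.as_euler('ZYZ'); print(psi0,yr,al,"j4 j5 j6",np.round([a[0],a[1],(a[2]-np.pi/2+np.pi)%(2*np.pi)-np.pi],2))
```

```text
[[500.0, -321.0, 12.0], [350.0, -337.0, 12.0], [364.0, -429.0, 12.0]] [[354.0, -337.0, 12.0], [365.0, -427.0, 12.0], [513.0, -401.0, 12.0]]
top 150.85746380678003 6.061442145634618 92.72351917367472 -80.8499508268285
side 90.49609565423572 97.2642210880047 150.296937043286 9.72033334804544
tube side [[304.09393310546875, 385.04583740234375], [364.4476318359375, 338.89300537109375], [383.5218505859375, 363.83624267578125], [323.16815185546875, 409.98907470703125]] ((343.8078918457031, 374.4410400390625), (31.400497436523438, 75.97799682617188), 52.594642639160156)
tube mid tri [ 432.35564975 -372.36545098   93.86445989] [ 430.14778529 -372.08010109   93.52099792]
short [(0.95, array([290., 206.]))] [287.81000904 204.28010306]
0 -10 1.5 j4 j5 j6 [0.33 1.19 0.91]
0 -10 1.8 j4 j5 j6 [0.4  0.91 0.78]
0 0 1.5 j4 j5 j6 [0.41 1.25 0.73]
0 0 1.8 j4 j5 j6 [0.47 0.98 0.59]
0 10 1.5 j4 j5 j6 [0.46 1.33 0.57]
0 10 1.8 j4 j5 j6 [0.52 1.06 0.42]
180 -10 1.5 j4 j5 j6 [ 0.33  1.19 -2.24]
180 -10 1.8 j4 j5 j6 [ 0.4   0.91 -2.36]
180 0 1.5 j4 j5 j6 [ 0.41  1.25 -2.41]
180 0 1.8 j4 j5 j6 [ 0.47  0.98 -2.55]
180 10 1.5 j4 j5 j6 [ 0.46  1.33 -2.57]
180 10 1.8 j4 j5 j6 [ 0.52  1.06 -2.72]
```

Call:
servo_tool(motion=[{"dx": -0.08,"dy": -0.3,"dz": -0.1,"wx": 0,"wy": 0,"wz": 0,"fingers": -1},{"dx": -0.17,"dy": -0.64,"dz": -0.2,"wx": 0,"wy": 0,"wz": 0,"fingers": -1},{"dx": -0.27,"dy": -1.0,"dz": -0.3,"wx": 0,"wy": 0,"wz": 0,"fingers": -1}])

```text
clock: 18.15
eef_pos: [446.8, 247.7, 270.9]
eef_rot: [-3.141, -0.001, 2.878]
wrist_force: [0.2, 0.2, -0.4]
finger_gap: 94.0
finger_force: 0.0
```

Call:
servo_tool(motion=[{"dx": -0.09,"dy": -0.33,"dz": 0,"wx": 0,"wy": 0,"wz": 0,"fingers": -1},{"dx": -0.18,"dy": -0.66,"dz": 0,"wx": 0,"wy": 0,"wz": 0,"fingers": -1},{"dx": -0.27,"dy": -1.0,"dz": 0,"wx": 0,"wy": 0,"wz": 0,"fingers": -1}])

```text
clock: 18.45
eef_pos: [446.8, 143.8, 270.9]
eef_rot: [-3.142, 0.0, 2.877]
wrist_force: [0.3, -0.8, -0.9]
finger_gap: 93.9
finger_force: 0.0
```

Call:
servo_tool(motion=[{"dx": -0.09,"dy": -0.33,"dz": 0,"wx": 0,"wy": 0,"wz": 0,"fingers": -1},{"dx": -0.18,"dy": -0.66,"dz": 0,"wx": 0,"wy": 0,"wz": 0,"fingers": -1},{"dx": -0.27,"dy": -1.0,"dz": 0,"wx": 0,"wy": 0,"wz": 0,"fingers": -1}])

```text
clock: 18.75
eef_pos: [446.7, 40.2, 270.8]
eef_rot: [-3.142, -0.0, 2.877]
wrist_force: [1.5, 0.9, -0.7]
finger_gap: 94.1
finger_force: 0.0
```

Call:
servo_tool(motion=[{"dx": -0.09,"dy": -0.33,"dz": 0,"wx": 0,"wy": 0,"wz": 0.07,"fingers": -1},{"dx": -0.18,"dy": -0.66,"dz": 0,"wx": 0,"wy": 0,"wz": 0.14,"fingers": -1},{"dx": -0.27,"dy": -1.0,"dz": 0,"wx": 0,"wy": 0,"wz": 0.21,"fingers": -1},{"dx": -0.27,"dy": -1.0,"dz": 0,"wx": 0,"wy": 0,"wz": 0.28,"fingers": -1},{"dx": -0.27,"dy": -1.0,"dz": 0,"wx": 0,"wy": 0,"wz": 0.35,"fingers": -1},{"dx": -0.27,"dy": -1.0,"dz": 0,"wx": 0,"wy": 0,"wz": 0.42,"fingers": -1},{"dx": -0.27,"dy": -1.0,"dz": 0,"wx": 0,"wy": 0,"wz": 0.49,"fingers": -1},{"dx": -0.27,"dy": -1.0,"dz": 0,"wx": 0,"wy": 0,"wz": 0.56,"fingers": -1},{"dx": -0.27,"dy": -1.0,"dz": 0,"wx": 0,"wy": 0,"wz": 0.63,"fingers": -1},{"dx": -0.27,"dy": -1.0,"dz": 0,"wx": 0,"wy": 0,"wz": 0.68,"fingers": -1}])

```text
clock: 19.75
eef_pos: [446.8, -62.0, 270.8]
eef_rot: [-3.141, -0.0, 1.511]
wrist_force: [0.5, 0.1, -0.1]
finger_gap: 94.1
finger_force: 0.0
```

```bash
cat >> h.py <<'E'
def Rrack(yr,tilt=32):
    th=np.radians(tilt); Rr=Ro.from_euler('z',yr,degrees=True).as_matrix()
    zt=Rr@[np.sin(th),0,-np.cos(th)]; xt=Rr@[np.cos(th),0,np.sin(th)]
    return np.stack([xt,np.cross(zt,xt),zt],1)
E
python3 - <<'E'
from h import *
s=read_state();print(s["clock"],s["eef_pos"],np.degrees(s["eef_rot"]),s["joints"].round(2))
print(go((431,-250,275),yaw2R(8)))
R=Rrack(8); mid=np.array([431,-372,94.]); h=mid-130*R[:,2]; print("hover",h,go(h,R)); print("rotfrom down8",(Ro.from_matrix(yaw2R(8).T@R).as_rotvec()/2).round(3))
E
```

```text
19.75 [446.78873625 -62.0487921  270.78302169] [-1.79984848e+02 -2.69094442e-03  8.65869510e+01] [-0.22  0.02  1.63  0.    1.49 -0.16]
(array([-1.886, -0.046, -0.042]), array([-0.   ,  0.   ,  0.686]))
hover [ 362.78092357 -381.58756594  204.2462525 ] (array([-3.24 , -0.648,  0.665]), array([-0.191,  0.234,  0.667]))
rotfrom down8 [0.    0.279 0.   ]
```

Call:
servo_tool(motion=[{"dx": -0.33,"dy": 0,"dz": 0,"wx": 0,"wy": 0,"wz": 0.07,"fingers": -1},{"dx": -0.66,"dy": 0,"dz": 0,"wx": 0,"wy": 0,"wz": 0.14,"fingers": -1},{"dx": -1.0,"dy": 0,"dz": 0,"wx": 0,"wy": 0,"wz": 0.21,"fingers": -1},{"dx": -1.0,"dy": 0,"dz": 0,"wx": 0,"wy": 0,"wz": 0.28,"fingers": -1},{"dx": -1.0,"dy": 0,"dz": 0,"wx": 0,"wy": 0,"wz": 0.35,"fingers": -1},{"dx": -1.0,"dy": 0,"dz": 0,"wx": 0,"wy": 0,"wz": 0.42,"fingers": -1},{"dx": -1.0,"dy": 0,"dz": 0,"wx": 0,"wy": 0,"wz": 0.49,"fingers": -1},{"dx": -1.0,"dy": 0,"dz": 0,"wx": 0,"wy": 0,"wz": 0.56,"fingers": -1},{"dx": -1.0,"dy": 0,"dz": 0,"wx": 0,"wy": 0,"wz": 0.63,"fingers": -1},{"dx": -1.0,"dy": 0,"dz": 0,"wx": 0,"wy": 0,"wz": 0.686,"fingers": -1}])

```text
clock: 20.75
eef_pos: [441.4, -161.9, 270.8]
eef_rot: [-3.141, 0.0, 0.139]
wrist_force: [0.1, -0.6, -0.2]
finger_gap: 93.7
finger_force: 0.0
```

Call:
servo_tool(motion=[{"dx": -0.2,"dy": 0.33,"dz": 0,"wx": 0,"wy": 0,"wz": 0,"fingers": -1},{"dx": -0.4,"dy": 0.66,"dz": 0,"wx": 0,"wy": 0,"wz": 0,"fingers": -1},{"dx": -0.57,"dy": 1.0,"dz": 0,"wx": 0,"wy": 0,"wz": 0,"fingers": -1}])

```text
clock: 21.05
eef_pos: [398.7, -270.1, 270.9]
eef_rot: [3.142, -0.0, 0.146]
wrist_force: [0.5, 0.2, 0.2]
finger_gap: 93.8
finger_force: 0.0
```

Call:
servo_tool(motion=[{"dx": -0.2,"dy": 0.33,"dz": 0,"wx": 0,"wy": 0.07,"wz": 0,"fingers": -1},{"dx": -0.4,"dy": 0.66,"dz": 0.2,"wx": 0,"wy": 0.14,"wz": 0,"fingers": -1},{"dx": -0.57,"dy": 1.0,"dz": 0.4,"wx": 0,"wy": 0.21,"wz": 0,"fingers": -1},{"dx": -0.57,"dy": 1.0,"dz": 0.6,"wx": 0,"wy": 0.279,"wz": 0,"fingers": -1},{"dx": -0.57,"dy": 1.0,"dz": 0.67,"wx": 0,"wy": 0.279,"wz": 0,"fingers": -1},{"dx": -0.57,"dy": 1.0,"dz": 0.67,"wx": 0,"wy": 0.279,"wz": 0,"fingers": -1}])

```text
clock: 21.65
eef_pos: [356.8, -376.3, 203.1]
eef_rot: [-3.139, -0.556, 0.142]
wrist_force: [0.3, -0.1, 0.5]
finger_gap: 94.1
finger_force: 0.0
```

Run:
```python
from h import *
s=read_state();print(s["clock"],s["eef_pos"],np.degrees(s["eef_rot"]),s["joints"].round(2))
R=Rrack(8); mid=np.array([431,-372,94.]); print(go(mid-130*R[:,2],R))
w=camera("wrist"); im=w["image"].copy()
r=trace("long_tube",w)
if r:
    k=max(cv2.findContours(r[0]["pixels"].astype(np.uint8),0,1)[0],key=cv2.contourArea); print(r[0]["conf"],cv2.minAreaRect(k))
    m=r[0]["pixels"]
    for row in range(100,460,30):
        x=np.flatnonzero(m[row]); 
        if len(x): print(row,x.min(),x.max(),(x.min()+x.max())/2)
for a in (-70,0,70):
    X=mid+R[:,0]*a; print(a,[proj(w,X+R[:,1]*b).round() .tolist() for b in (-29,0,29)],proj(w,X-29*R[:,2]).round())
    for b in (-29,29): cv2.circle(im,tuple(int(v) for v in proj(w,X+R[:,1]*b)),4,(255,0,0),1)
w["image"]=im; save(w,"w5.png")
```

```text
21.65 [ 356.75747273 -376.29365478  203.05725587] [-179.85765985  -31.83525145    8.13560029] [-1.19  0.09  1.82  0.59  1.16  0.02]
(array([0.051, 0.061, 0.017]), array([-0.002,  0.001,  0.001]))
0.72 ((328.0, 213.5), (177.0, 72.0), 90.0)
130 292 364 328.0
160 294 363 328.5
190 293 362 327.5
220 292 361 326.5
250 293 360 326.5
280 292 358 325.0
-70 [[294.0, 291.0], [327.0, 291.0], [360.0, 291.0]] [327. 305.]
0 [[293.0, 213.0], [327.0, 213.0], [362.0, 213.0]] [328. 221.]
70 [[292.0, 127.0], [328.0, 127.0], [364.0, 127.0]] [329. 127.]
```

View pics/w5.png

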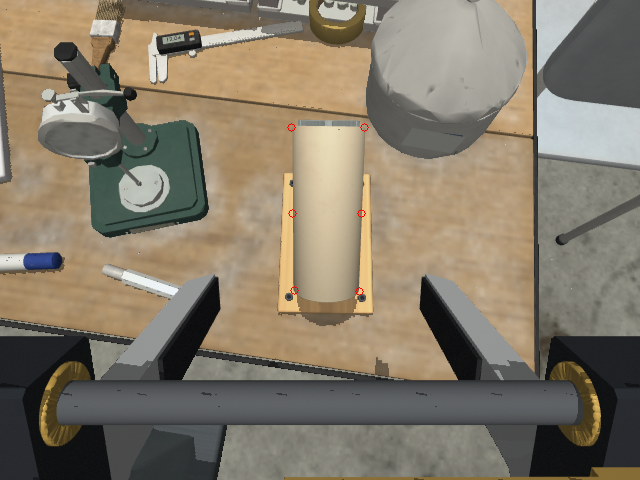

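The wrist view shows the tube at centre (328,213), matching the prediction within about 1 px. I'll correct the hover, descend along the tool axis and grip.

Call:
servo_tool(motion=[{"dx": 0.05,"dy": 0.06,"dz": 0.2,"wx": -0.002,"wy": 0.001,"wz": 0.001,"fingers": -1},{"dx": 0.05,"dy": 0.06,"dz": 0.5,"wx": -0.002,"wy": 0.001,"wz": 0.001,"fingers": -1},{"dx": 0.05,"dy": 0.06,"dz": 0.8,"wx": -0.002,"wy": 0.001,"wz": 0.001,"fingers": -1},{"dx": 0.05,"dy": 0.06,"dz": 0.95,"wx": -0.002,"wy": 0.001,"wz": 0.001,"fingers": -1},{"dx": 0.05,"dy": 0.06,"dz": 0.95,"wx": -0.002,"wy": 0.001,"wz": 0.001,"fingers": -1}])

```text
clock: 22.25
eef_pos: [413.9, -373.0, 125.6]
eef_rot: [3.14, -0.559, 0.146]
wrist_force: [-0.5, -0.5, 0.5]
finger_gap: 93.8
finger_force: 0.0
```

Run:
```python
from h import *
s=read_state();print(s["clock"],s["wrist_force"])
R=Rrack(8); mid=np.array([431,-372,94.]); print(go(mid+19*R[:,2],R))
```

```text
22.25 [-0.52561471 -0.51457607  0.51601248]
(array([-0.023,  0.015,  0.548]), array([-0.001, -0.   ,  0.003]))
```

Call:
servo_tool(motion=[{"dx": -0.02,"dy": 0.015,"dz": 0.2,"wx": -0.001,"wy": 0,"wz": -0.003,"fingers": -1},{"dx": -0.02,"dy": 0.015,"dz": 0.4,"wx": -0.001,"wy": 0,"wz": -0.003,"fingers": -1},{"dx": -0.02,"dy": 0.015,"dz": 0.53,"wx": -0.001,"wy": 0,"wz": -0.003,"fingers": -1},{"dx": -0.02,"dy": 0.015,"dz": 0.53,"wx": -0.001,"wy": 0,"wz": -0.003,"fingers": -1}])

```text
clock: 22.65
eef_pos: [439.5, -371.7, 80.0]
eef_rot: [3.134, -0.56, 0.151]
wrist_force: [-0.9, -0.2, -0.6]
finger_gap: 94.1
finger_force: 0.0
```

Call:
servo_tool(motion=[{"dx": 0,"dy": 0,"dz": 0,"wx": 0,"wy": 0,"wz": 0,"fingers": 0.6},{"dx": 0,"dy": 0,"dz": 0,"wx": 0,"wy": 0,"wz": 0,"fingers": 0.6},{"dx": 0,"dy": 0,"dz": 0,"wx": 0,"wy": 0,"wz": 0,"fingers": 0.6},{"dx": 0,"dy": 0,"dz": 0,"wx": 0,"wy": 0,"wz": 0,"fingers": 0.6},{"dx": 0,"dy": 0,"dz": 0,"wx": 0,"wy": 0,"wz": 0,"fingers": 0.6},{"dx": 0,"dy": 0,"dz": 0,"wx": 0,"wy": 0,"wz": 0,"fingers": 0.6}], newtons=25)

```text
clock: 23.25
eef_pos: [438.7, -372.3, 80.1]
eef_rot: [3.133, -0.56, 0.15]
wrist_force: [0.3, -0.0, -0.2]
finger_gap: 49.5
finger_force: 0.0
```

Run:
```python
from h import *
s=read_state();print(s["clock"],s["eef_pos"],np.degrees(s["eef_rot"]),s["wrist_force"],s["moment"],s["finger_gap"],s["finger_force"])
R=Rrack(8); mid=np.array([431,-372,94.]); print(go(mid+19*R[:,2],R))
w=camera("wrist"); r=trace("long_tube",w)
if r: print(r[0]["conf"],cv2.boundingRect(r[0]["pixels"].astype(np.uint8)))
for a in (-70,70): print(a,proj(w,mid+R[:,0]*a-29*R[:,2]).round(),proj(w,mid+R[:,0]*a).round())
```

```text
23.25 [ 438.70137755 -372.29278148   80.14886422] [179.50402686 -32.08512889   8.56589039] [ 0.33358004 -0.04982261 -0.17882783] [-0.03283726  0.33494489 -0.01847521] 49.48456565882909 0.0
(array([ 0.009, -0.014,  0.032]), array([ 0.002, -0.001,  0.004]))
0.79 (255, 135, 128, 303)
-70 [316. 444.] [316. 404.]
70 [318. 140.] [318. 138.]
```

Call:
servo_tool(motion=[{"dx": 0,"dy": 0,"dz": 0,"wx": 0,"wy": 0,"wz": 0,"fingers": 0.6},{"dx": 0,"dy": 0,"dz": 0,"wx": 0,"wy": 0,"wz": 0,"fingers": 0.6},{"dx": 0,"dy": 0,"dz": 0,"wx": 0,"wy": 0,"wz": 0,"fingers": 0.6},{"dx": 0,"dy": 0,"dz": 0,"wx": 0,"wy": 0,"wz": 0,"fingers": 0.6}])

```text
clock: 23.75
eef_pos: [438.7, -372.0, 80.0]
eef_rot: [3.134, -0.56, 0.149]
wrist_force: [-2.8, 3.1, 0.8]
finger_gap: 43.5
finger_force: 25.0
```

Call:
servo_tool(motion=[{"dx": 0,"dy": 0,"dz": -0.05,"wx": 0,"wy": 0,"wz": 0,"fingers": 0.6},{"dx": 0,"dy": 0,"dz": -0.15,"wx": 0,"wy": 0,"wz": 0,"fingers": 0.6},{"dx": 0,"dy": 0,"dz": -0.3,"wx": 0,"wy": 0,"wz": 0,"fingers": 0.6},{"dx": 0,"dy": 0,"dz": -0.3,"wx": 0,"wy": 0,"wz": 0,"fingers": 0.6}])

```text
clock: 24.15
eef_pos: [422.5, -375.5, 107.7]
eef_rot: [3.129, -0.561, 0.15]
wrist_force: [0.5, 0.2, -2.4]
finger_gap: 43.6
finger_force: 25.0
```

Run:
```python
from h import *
s=read_state();print(s["clock"],s["eef_pos"],np.degrees(s["eef_rot"]),s["wrist_force"],s["moment"],s["finger_gap"],s["finger_force"])
w=camera("wrist"); r=trace("long_tube",w)
if r: print(r[0]["conf"],cv2.boundingRect(r[0]["pixels"].astype(np.uint8)))
```

```text
24.15 [ 422.50723496 -375.54234395  107.73171301] [179.3039351  -32.14181416   8.61799759] [ 0.49795659  0.23041832 -2.40852498] [-0.12518435  0.57880519 -0.0042289 ] 43.5583093625474 24.968477189540863
```

Call:
servo_tool(motion=[{"dx": 0,"dy": 0,"dz": -0.2,"wx": 0,"wy": 0,"wz": 0,"fingers": 0.6},{"dx": 0,"dy": 0,"dz": -0.5,"wx": 0,"wy": 0,"wz": 0,"fingers": 0.6},{"dx": 0,"dy": 0,"dz": -0.8,"wx": 0,"wy": 0,"wz": 0,"fingers": 0.6},{"dx": 0,"dy": 0,"dz": -1.0,"wx": 0,"wy": 0,"wz": 0,"fingers": 0.6}])

```text
clock: 24.65
eef_pos: [369.7, -381.7, 191.5]
eef_rot: [3.132, -0.56, 0.15]
wrist_force: [1.1, -0.7, -2.5]
finger_gap: 44.2
finger_force: 25.0
```

Call:
servo_tool(motion=[{"dx": 0.09,"dy": 0,"dz": -0.15,"wx": 0,"wy": -0.06,"wz": 0,"fingers": 0.6},{"dx": 0.18,"dy": 0,"dz": -0.3,"wx": 0,"wy": -0.12,"wz": 0,"fingers": 0.6},{"dx": 0.27,"dy": 0,"dz": -0.45,"wx": 0,"wy": -0.18,"wz": 0,"fingers": 0.6},{"dx": 0.37,"dy": 0,"dz": -0.6,"wx": 0,"wy": -0.24,"wz": 0,"fingers": 0.6},{"dx": 0.37,"dy": 0,"dz": -0.6,"wx": 0,"wy": -0.28,"wz": 0,"fingers": 0.6}])

```text
clock: 25.15
eef_pos: [370.9, -381.3, 263.3]
eef_rot: [3.13, 0.002, 0.145]
wrist_force: [-0.9, 0.2, -2.2]
finger_gap: 43.6
finger_force: 25.0
```

Call:
servo_tool(motion=[{"dx": 0.1,"dy": -0.25,"dz": 0,"wx": 0,"wy": 0,"wz": 0,"fingers": 0.6},{"dx": 0.22,"dy": -0.56,"dz": 0,"wx": 0,"wy": 0,"wz": 0,"fingers": 0.6},{"dx": 0.34,"dy": -0.87,"dz": 0,"wx": 0,"wy": 0,"wz": 0,"fingers": 0.6}])

```text
clock: 25.45
eef_pos: [391.1, -288.7, 259.4]
eef_rot: [3.135, 0.0, 0.145]
wrist_force: [0.8, 0.2, -2.2]
finger_gap: 43.7
finger_force: 25.0
```

Call:
servo_tool(motion=[{"dx": 0.12,"dy": -0.3,"dz": 0,"wx": 0,"wy": 0,"wz": 0,"fingers": 0.6},{"dx": 0.23,"dy": -0.6,"dz": 0,"wx": 0,"wy": 0,"wz": 0,"fingers": 0.6},{"dx": 0.34,"dy": -0.87,"dz": 0,"wx": 0,"wy": 0,"wz": 0,"fingers": 0.6}])

```text
clock: 25.75
eef_pos: [412.0, -197.4, 259.1]
eef_rot: [3.135, 0.0, 0.145]
wrist_force: [1.6, -0.3, -1.8]
finger_gap: 43.3
finger_force: 25.0
```

Call:
servo_tool(motion=[{"dx": 0.12,"dy": -0.3,"dz": 0,"wx": 0,"wy": 0,"wz": -0.06,"fingers": 0.6},{"dx": 0.23,"dy": -0.6,"dz": 0,"wx": 0,"wy": 0,"wz": -0.13,"fingers": 0.6},{"dx": 0.34,"dy": -0.87,"dz": 0,"wx": 0,"wy": 0,"wz": -0.2,"fingers": 0.6},{"dx": 0.34,"dy": -0.87,"dz": 0,"wx": 0,"wy": 0,"wz": -0.27,"fingers": 0.6},{"dx": 0.34,"dy": -0.87,"dz": 0,"wx": 0,"wy": 0,"wz": -0.34,"fingers": 0.6},{"dx": 0.34,"dy": -0.87,"dz": 0,"wx": 0,"wy": 0,"wz": -0.41,"fingers": 0.6},{"dx": 0.34,"dy": -0.87,"dz": 0,"wx": 0,"wy": 0,"wz": -0.48,"fingers": 0.6},{"dx": 0.34,"dy": -0.87,"dz": 0,"wx": 0,"wy": 0,"wz": -0.55,"fingers": 0.6},{"dx": 0.34,"dy": -0.87,"dz": 0,"wx": 0,"wy": 0,"wz": -0.62,"fingers": 0.6},{"dx": 0.34,"dy": -0.87,"dz": 0,"wx": 0,"wy": 0,"wz": -0.68,"fingers": 0.6}])

```text
clock: 26.75
eef_pos: [432.9, -107.8, 258.4]
eef_rot: [3.141, 0.007, 1.511]
wrist_force: [-0.1, 0.3, -1.1]
finger_gap: 43.5
finger_force: 25.0
```

Run:
```python
from h import *
s=read_state();print(s["clock"],s["eef_pos"],np.degrees(s["eef_rot"]),s["wrist_force"],s["finger_gap"])
C=Cr(469.8,80.8,24.7); print(go(C.w((0,-10,200)),yaw2R(114.7)))
```

```text
26.75 [ 432.94659875 -107.79248156  258.44496131] [179.9393136    0.37909564  86.56714957] [-0.08099579  0.26868486 -1.14569875] 43.471171254111354
(array([1.82 , 0.301, 0.573]), array([-0.   ,  0.003, -0.246]))
```

Call:
servo_tool(motion=[{"dx": 0.3,"dy": 0.05,"dz": 0,"wx": 0,"wy": 0,"wz": 0,"fingers": 0.6},{"dx": 0.6,"dy": 0.1,"dz": 0,"wx": 0,"wy": 0,"wz": 0,"fingers": 0.6},{"dx": 0.92,"dy": 0.15,"dz": 0,"wx": 0,"wy": 0,"wz": 0,"fingers": 0.6}])

```text
clock: 27.05
eef_pos: [454.1, -16.1, 257.9]
eef_rot: [3.14, 0.007, 1.504]
wrist_force: [0.0, -0.2, -2.0]
finger_gap: 43.6
finger_force: 25.0
```

Call:
servo_tool(motion=[{"dx": 0.3,"dy": 0.05,"dz": 0,"wx": 0,"wy": 0,"wz": -0.06,"fingers": 0.6},{"dx": 0.55,"dy": 0.09,"dz": 0,"wx": 0,"wy": 0.001,"wz": -0.12,"fingers": 0.6},{"dx": 0.75,"dy": 0.13,"dz": 0,"wx": 0,"wy": 0.002,"wz": -0.18,"fingers": 0.6},{"dx": 0.9,"dy": 0.15,"dz": 0,"wx": 0,"wy": 0.003,"wz": -0.23,"fingers": 0.6},{"dx": 0.9,"dy": 0.15,"dz": 0,"wx": 0,"wy": 0.003,"wz": -0.246,"fingers": 0.6},{"dx": 0.9,"dy": 0.15,"dz": 0,"wx": 0,"wy": 0.003,"wz": -0.246,"fingers": 0.6}])

```text
clock: 27.65
eef_pos: [474.8, 72.1, 257.1]
eef_rot: [-3.14, 0.001, 1.998]
wrist_force: [-0.4, -0.0, -1.5]
finger_gap: 43.8
finger_force: 25.0
```

Run:
```python
from h import *
s=read_state();print(s["clock"],s["eef_pos"],np.degrees(s["eef_rot"]),s["wrist_force"],s["finger_gap"])
C=Cr(469.8,80.8,24.7); print(C.l(s["eef_pos"]),go(C.w((0,-10,44)),yaw2R(114.7)))
w=camera("wrist"); r=trace("long_tube",w)
Rt=Ro.from_euler('xyz',s["eef_rot"]).as_matrix(); g=s["eef_pos"]-19*Rt[:,2]
if r: print(r[0]["conf"],cv2.boundingRect(r[0]["pixels"].astype(np.uint8)))
for a in (-70,70): print(a,proj(w,g+Rt[:,0]*a).round(),proj(w,g+Rt[:,0]*a-29*Rt[:,2]).round(),proj(w,g+Rt[:,0]*a+29*Rt[:,2]).round())
d=camera("side"); r=trace("long_tube",d)
if r:
    k=max(cv2.findContours(r[0]["pixels"].astype(np.uint8),0,1)[0],key=cv2.contourArea); print("side",r[0]["conf"],cv2.minAreaRect(k),cv2.boundingRect(k))
    P=np.array([g+Rt[:,0]*a+29*(np.cos(t)*Rt[:,1]+np.sin(t)*Rt[:,2]) for a in(-70,70) for t in np.linspace(0,6.28,40)])
    q=np.array([proj(d,p) for p in P],np.float32); print("pred",cv2.minAreaRect(q),q.min(0),q.max(0))
```

```text
27.65 [474.77468447  72.1230565  257.12025779] [-1.79932683e+02  4.10308453e-02  1.14496389e+02] [-0.36490089 -0.01456039 -1.46959986] 43.754850575000624
[  0.89373253  -9.96183097 257.12025779] (array([ 1.000e-03, -6.000e-03,  2.131e+00]), array([-0.001,  0.   , -0.002]))
0.58 (257, 134, 128, 306)
-70 [319. 407.] [319. 448.] [319. 376.]
70 [318. 138.] [318. 140.] [319. 136.]
side 0.67 ((315.6289367675781, 185.3130645751953), (54.644290924072266, 24.043489456176758), 34.592288970947266) (290, 166, 52, 42)
pred ((315.83209228515625, 183.74343872070312), (56.19533920288086, 24.139211654663086), 32.852054595947266) [289.59772 163.19838] [341.96692 205.76443]
```

Call:
servo_tool(motion=[{"dx": 0,"dy": -0.006,"dz": 0.2,"wx": 0,"wy": 0,"wz": -0.002,"fingers": 0.6},{"dx": 0,"dy": -0.006,"dz": 0.5,"wx": 0,"wy": 0,"wz": -0.002,"fingers": 0.6},{"dx": 0,"dy": -0.006,"dz": 0.8,"wx": 0,"wy": 0,"wz": -0.002,"fingers": 0.6},{"dx": 0,"dy": -0.006,"dz": 1.0,"wx": 0,"wy": 0,"wz": -0.002,"fingers": 0.6}])

```text
clock: 28.25
eef_pos: [473.6, 70.9, 155.7]
eef_rot: [-3.139, 0.001, 2.0]
wrist_force: [-0.4, 0.4, -1.4]
finger_gap: 43.6
finger_force: 25.0
```

Call:
servo_tool(motion=[{"dx": 0,"dy": 0,"dz": 0.25,"wx": 0,"wy": 0,"wz": 0,"fingers": 0.6},{"dx": 0,"dy": 0,"dz": 0.5,"wx": 0,"wy": 0,"wz": 0,"fingers": 0.6},{"dx": 0,"dy": 0,"dz": 0.75,"wx": 0,"wy": 0,"wz": 0,"fingers": 0.6},{"dx": 0,"dy": 0,"dz": 0.93,"wx": 0,"wy": 0,"wz": 0,"fingers": 0.6},{"dx": 0,"dy": 0,"dz": 1.0,"wx": 0,"wy": 0,"wz": 0,"fingers": 0.6}])

```text
clock: 28.75
eef_pos: [473.5, 70.8, 56.1]
eef_rot: [-3.139, 0.0, 2.0]
wrist_force: [0.3, 0.2, -2.0]
finger_gap: 43.8
finger_force: 25.0
```

Call:
servo_tool(motion=[{"dx": 0,"dy": 0,"dz": 0.1,"wx": 0,"wy": 0,"wz": 0,"fingers": 0.6},{"dx": 0,"dy": 0,"dz": 0.18,"wx": 0,"wy": 0,"wz": 0,"fingers": 0.6},{"dx": 0,"dy": 0,"dz": 0.18,"wx": 0,"wy": 0,"wz": 0,"fingers": 0.6}])

```text
clock: 29.05
eef_pos: [474.4, 71.2, 39.3]
eef_rot: [-3.141, 0.001, 2.001]
wrist_force: [-0.7, -0.1, -2.1]
finger_gap: 43.5
finger_force: 25.0
```

Run:
```python
from h import *
s=read_state();C=Cr(469.8,80.8,24.7);print(s["clock"],C.l(s["eef_pos"]),np.degrees(s["eef_rot"]),s["wrist_force"],C.R.T@s["wrist_force"])
```

```text
29.05 [  0.14528953 -10.66610919  39.29659135] [-1.79971865e+02  6.07746447e-02  1.14643512e+02] [-0.67905484 -0.07161583 -2.09017694] [-0.64685277  0.21869109 -2.09017694]
```

Now +y in small steps to the stop (tool x is cradle y).

Call:
servo_tool(motion=[{"dx": 0.02,"dy": 0,"dz": 0,"wx": 0,"wy": 0,"wz": 0,"fingers": 0.6},{"dx": 0.04,"dy": 0,"dz": 0,"wx": 0,"wy": 0,"wz": 0,"fingers": 0.6},{"dx": 0.06,"dy": 0,"dz": 0,"wx": 0,"wy": 0,"wz": 0,"fingers": 0.6},{"dx": 0.075,"dy": 0,"dz": 0,"wx": 0,"wy": 0,"wz": 0,"fingers": 0.6},{"dx": 0.075,"dy": 0,"dz": 0,"wx": 0,"wy": 0,"wz": 0,"fingers": 0.6}])

```text
clock: 29.55
eef_pos: [471.1, 78.1, 39.7]
eef_rot: [-3.141, 0.001, 2.001]
wrist_force: [0.1, -0.3, -0.8]
finger_gap: 43.4
finger_force: 25.0
```

Call:
servo_tool(motion=[{"dx": 0.01,"dy": 0,"dz": 0,"wx": 0,"wy": 0,"wz": 0,"fingers": 0.6},{"dx": 0.02,"dy": 0,"dz": 0,"wx": 0,"wy": 0,"wz": 0,"fingers": 0.6},{"dx": 0.02,"dy": 0,"dz": 0,"wx": 0,"wy": 0,"wz": 0,"fingers": 0.6}])

```text
clock: 29.85
eef_pos: [470.4, 79.8, 39.6]
eef_rot: [-3.141, 0.001, 2.001]
wrist_force: [0.1, 0.5, -1.2]
finger_gap: 43.6
finger_force: 25.0
```

Run:
```python
from h import *
s=read_state();C=Cr(469.8,80.8,24.7);print(s["clock"],C.l(s["eef_pos"]),C.R.T@s["wrist_force"],s["moment"])
```

```text
29.85 [ 0.09920196 -1.18894952 39.58298292] [ 0.32382973  0.3954142  -1.15431295] [-0.116211   -0.00063783 -0.04311899]
```

Call:
servo_tool(motion=[{"dx": 0.01,"dy": 0,"dz": 0,"wx": 0,"wy": 0,"wz": 0,"fingers": 0.6},{"dx": 0.01,"dy": 0,"dz": 0,"wx": 0,"wy": 0,"wz": 0,"fingers": 0.6}])

```text
clock: 30.05
eef_pos: [470.4, 80.3, 39.8]
eef_rot: [3.141, 0.002, 2.001]
wrist_force: [2.8, -5.4, -0.4]
finger_gap: 43.5
finger_force: 25.0
```

Call:
servo_tool(motion=[{"dx": 0.01,"dy": 0,"dz": 0,"wx": 0,"wy": 0,"wz": 0,"fingers": 0.6},{"dx": 0.01,"dy": 0,"dz": 0,"wx": 0,"wy": 0,"wz": 0,"fingers": 0.6}])

```text
clock: 30.25
eef_pos: [470.5, 80.6, 40.1]
eef_rot: [3.141, 0.004, 2.001]
wrist_force: [3.7, -9.5, 0.8]
finger_gap: 43.8
finger_force: 25.0
```

Call:
servo_tool(motion=[{"dx": 0.01,"dy": 0,"dz": 0,"wx": 0,"wy": 0,"wz": 0,"fingers": 0.6},{"dx": 0.01,"dy": 0,"dz": 0,"wx": 0,"wy": 0,"wz": 0,"fingers": 0.6}])

```text
clock: 30.45
eef_pos: [470.6, 80.9, 40.4]
eef_rot: [3.14, 0.005, 2.002]
wrist_force: [5.9, -16.3, 2.0]
finger_gap: 43.7
finger_force: 25.0
```

The stop is touched. I'll ease off to a light contact and lower into the vees.

Call:
servo_tool(motion=[{"dx": -0.02,"dy": 0,"dz": 0,"wx": 0,"wy": 0,"wz": 0,"fingers": 0.6},{"dx": -0.02,"dy": 0,"dz": 0.015,"wx": 0,"wy": 0,"wz": 0,"fingers": 0.6},{"dx": -0.02,"dy": 0,"dz": 0.03,"wx": 0,"wy": 0,"wz": 0,"fingers": 0.6},{"dx": -0.02,"dy": 0,"dz": 0.045,"wx": 0,"wy": 0,"wz": 0,"fingers": 0.6},{"dx": -0.02,"dy": 0,"dz": 0.045,"wx": 0,"wy": 0,"wz": 0,"fingers": 0.6}])

```text
clock: 30.95
eef_pos: [470.6, 80.2, 37.1]
eef_rot: [3.141, 0.003, 2.001]
wrist_force: [-10.6, -7.4, 28.9]
finger_gap: 43.7
finger_force: 25.0
```

Call:
servo_tool(motion=[{"dx": 0,"dy": 0,"dz": 0.01,"wx": 0,"wy": 0,"wz": 0,"fingers": 0.6},{"dx": 0,"dy": 0,"dz": 0.01,"wx": 0,"wy": 0,"wz": 0,"fingers": 0.6}])

```text
clock: 31.15
eef_pos: [470.6, 80.3, 36.2]
eef_rot: [3.141, 0.002, 2.001]
wrist_force: [-10.6, -7.1, 30.8]
finger_gap: 44.0
finger_force: 25.0
```

Run:
```python
from h import *
s=read_state();C=Cr(469.8,80.8,24.7);print(s["clock"],C.l(s["eef_pos"]),C.R.T@s["wrist_force"],s["moment"])
```

```text
31.15 [ 0.49809802 -0.77433794 36.18509817] [-12.55233244  -2.01843263  30.75469759] [-1.48221919  2.16699531  0.00415881]
```

Call:
servo_tool(motion=[{"dx": 0,"dy": -0.006,"dz": -0.01,"wx": 0,"wy": 0,"wz": 0,"fingers": 0.6},{"dx": 0,"dy": -0.012,"dz": -0.015,"wx": 0,"wy": 0,"wz": 0,"fingers": 0.6},{"dx": 0,"dy": -0.012,"dz": -0.015,"wx": 0,"wy": 0,"wz": 0,"fingers": 0.6}])

```text
clock: 31.45
eef_pos: [470.1, 80.3, 36.4]
eef_rot: [3.139, 0.002, 2.001]
wrist_force: [4.6, -1.3, 6.9]
finger_gap: 43.9
finger_force: 25.0
```

Run:
```python
from h import *
s=read_state();C=Cr(469.8,80.8,24.7);print(s["clock"],C.l(s["eef_pos"]),np.degrees(s["eef_rot"]),C.R.T@s["wrist_force"],C.R.T@s["moment"])
```

```text
31.45 [ 0.06597701 -0.5306259  36.40523618] [1.79853946e+02 1.23537182e-01 1.14650071e+02] [ 3.65018375 -3.1641981   6.93017114] [-0.55408061 -0.82548246  0.12078138]
```

The forces are small and balanced. The grip sat 3 mm high on the rack, so z 36.4 is the seated height, and the stop is touched with 3 N. I'll release and retreat.

Call:
servo_tool(motion=[{"dx": 0,"dy": 0,"dz": 0,"wx": 0,"wy": 0,"wz": 0,"fingers": -0.1},{"dx": 0,"dy": 0,"dz": 0,"wx": 0,"wy": 0,"wz": 0,"fingers": -0.6},{"dx": 0,"dy": 0,"dz": 0,"wx": 0,"wy": 0,"wz": 0,"fingers": -1},{"dx": 0,"dy": 0,"dz": 0,"wx": 0,"wy": 0,"wz": 0,"fingers": -1},{"dx": 0,"dy": 0,"dz": 0,"wx": 0,"wy": 0,"wz": 0,"fingers": -1},{"dx": 0,"dy": 0,"dz": 0,"wx": 0,"wy": 0,"wz": 0,"fingers": -1},{"dx": 0,"dy": 0,"dz": 0,"wx": 0,"wy": 0,"wz": 0,"fingers": -1}])

```text
clock: 32.15
eef_pos: [468.8, 80.2, 35.5]
eef_rot: [-3.141, 0.001, 2.001]
wrist_force: [0.5, 0.3, 0.0]
finger_gap: 93.1
finger_force: 0.0
```

Call:
servo_tool(motion=[{"dx": 0,"dy": 0,"dz": -0.1,"wx": 0,"wy": 0,"wz": 0,"fingers": -1},{"dx": 0,"dy": 0,"dz": -0.4,"wx": 0,"wy": 0,"wz": 0,"fingers": -1},{"dx": 0,"dy": 0,"dz": -0.8,"wx": 0,"wy": 0,"wz": 0,"fingers": -1},{"dx": 0,"dy": 0,"dz": -1.0,"wx": 0,"wy": 0,"wz": 0,"fingers": -1}])

```text
clock: 32.55
eef_pos: [469.7, 80.4, 139.3]
eef_rot: [3.139, 0.002, 2.001]
wrist_force: [0.4, 0.4, -0.4]
finger_gap: 94.2
finger_force: 0.0
```

Call:
servo_tool(motion=[{"dx": 0,"dy": 0,"dz": -0.4,"wx": 0,"wy": 0,"wz": 0,"fingers": 1},{"dx": 0,"dy": 0,"dz": -0.8,"wx": 0,"wy": 0,"wz": 0,"fingers": 1},{"dx": 0,"dy": 0,"dz": -1.0,"wx": 0,"wy": 0,"wz": 0,"fingers": 1},{"dx": 0,"dy": 0,"dz": -1.0,"wx": 0,"wy": 0,"wz": 0,"fingers": 1}])

```text
clock: 32.95
eef_pos: [469.7, 80.5, 239.0]
eef_rot: [3.137, 0.003, 2.001]
wrist_force: [-0.0, -0.9, -0.2]
finger_gap: 65.6
finger_force: 0.0
```

Run:
```python
from h import *
s=read_state();C=Cr(469.8,80.8,24.7);print(s["clock"],C.l(s["eef_pos"]),np.degrees(s["eef_rot"]),s["joints"].round(2))
w=camera("wrist")
r=trace("long_tube",w)
if r:
    m=r[0]["pixels"].astype(np.uint8); k=max(cv2.findContours(m,0,1)[0],key=cv2.contourArea); print(r[0]["conf"],cv2.minAreaRect(k),cv2.boundingRect(k))
P=np.array([C.w((29*np.cos(t),a,53+29*np.sin(t))) for a in(-70,70) for t in np.linspace(0,6.28,60)])
q=np.array([proj(w,p) for p in P],np.float32); print("pred",cv2.minAreaRect(q),q.min(0),q.max(0))
for y in (68,70): print(proj(w,C.w((0,y,66))),proj(w,C.w((0,y,82))))
print(go(C.w((0,10,265)),yaw2R(204.7)))
```

```text
32.95 [-2.02568695e-01 -2.31162751e-01  2.38961742e+02] [1.79736856e+02 1.70666981e-01 1.14651022e+02] [ 0.09  0.09  1.63 -0.    1.42 -0.34]
0.58 ((318.0, 207.5), (153.0, 62.0), 90.0) (287, 131, 63, 154)
pred ((318.02252197265625, 207.23521423339844), (153.4805450439453, 62.794700622558594), 89.94733428955078) [286.55508 130.49295] [349.34976 283.97595]
[318.00118701 133.43717659] [318.0427113  133.81976806]
[317.99653511 131.1351947 ] [318.03791785 131.41786092]
(array([ 0.098,  0.013, -0.297]), array([-0.001,  0.   , -0.786]))
```

The tube matches the seat prediction to about 0.5 px. Next I'll measure where the open lever lies before closing it.

Run:
```python
from h import *
C=Cr(469.8,80.8,24.7)
def inplane(cam,px,y=10):
    o,d=ray(cam,px); o=C.l(o); d=C.R.T@d; return (o+d*(y-o[1])/d[1]).round(1)
for n in ("wrist","side","top"):
    c=camera(n); r=trace("clamp_lever",c); b=[tuple(proj(c,C.w(p)).round()) for p in [(220,10,122),(151.5,10,91.5)]]; print(n,"pred tip/base",b)
    g=cv2.cvtColor(c["image"],cv2.COLOR_RGB2GRAY)
    u=np.array(b); lo=(u.min(0)-12).astype(int); hi=(u.max(0)+12).astype(int)
    if (lo<0).any() or hi[0]>640 or hi[1]>480: print("out");continue
    m=(g[lo[1]:hi[1],lo[0]:hi[0]]<50).astype(np.uint8); nl,lab,st,ce=cv2.connectedComponentsWithStats(m)
    i=1+np.argmax(st[1:,4]); k=cv2.findContours((lab==i).astype(np.uint8),0,1)[0][0]+lo
    print("dark",st[i],cv2.boxPoints(cv2.minAreaRect(k)).round(1).tolist(),cv2.minAreaRect(k))
    pts=cv2.boxPoints(cv2.minAreaRect(k)); e=sorted([(np.linalg.norm(pts[a]-pts[(a+1)%4]),a) for a in range(4)])
    for _,a in e[:2]: mp=(pts[a]+pts[(a+1)%4])/2; print("  end",mp.round(1),inplane(c,mp))
```

```text
wrist pred tip/base [(np.float64(597.0), np.float64(211.0)), (np.float64(495.0), np.float64(204.0))]
dark [  22    4  104   27 2041] [[504.0, 217.3000030517578], [505.3999938964844, 194.60000610351562], [608.7000122070312, 201.10000610351562], [607.2999877929688, 223.8000030517578]] ((556.330810546875, 209.2081756591797), (103.48558044433594, 22.70569610595703), 3.5763344764709473)
  end [504.7 206. ] [155.  10. 102.]
  end [608.  212.4] [223.6  10.  129.1]
side pred tip/base [(np.float64(369.0), np.float64(207.0)), (np.float64(352.0), np.float64(223.0))]
dark [13  9 17 17 95] [[351.5, 217.1999969482422], [367.70001220703125, 202.60000610351562], [370.79998779296875, 206.0], [354.5, 220.60000610351562]] ((361.1271057128906, 211.58566284179688), (4.608423233032227, 21.852848052978516), 48.012786865234375)
  end [369.2 204.3] [218.5  10.  130.9]
  end [353.  218.9] [156.   10.  103.7]
top pred tip/base [(np.float64(256.0), np.float64(195.0)), (np.float64(267.0), np.float64(219.0))]
dark [ 11  13  24  23 174] [[248.39999389648438, 206.39999389648438], [256.5, 194.89999389648438], [281.29998779296875, 212.3000030517578], [273.29998779296875, 223.8000030517578]] ((264.855712890625, 209.3489990234375), (30.311582565307617, 14.008867263793945), 34.99201965332031)
  end [252.4 200.7] [-116.5   10.  1204.6]
  end [277.3 218. ] [-393.4   10.  2201.9]
```

The lever is at about 67°, with its tip at cradle (220,129). I'll pinch the grip lightly near its tip and swing it up along its arc. First I move above it.

Call:
servo_tool(motion=[{"dx": 0,"dy": 0.2,"dz": -0.3,"wx": 0,"wy": 0,"wz": 0,"fingers": 0},{"dx": 0,"dy": 0.6,"dz": -0.3,"wx": 0,"wy": 0,"wz": 0,"fingers": 0},{"dx": 0,"dy": 1.0,"dz": -0.3,"wx": 0,"wy": 0,"wz": 0,"fingers": 0}])

```text
clock: 33.65
eef_pos: [561.0, 122.7, 266.2]
eef_rot: [3.141, 0.002, 2.001]
wrist_force: [-0.2, 0.0, 0.6]
finger_gap: 46.7
finger_force: 0.0
```

Call:
servo_tool(motion=[{"dx": 0,"dy": 0.3,"dz": 0,"wx": 0,"wy": 0,"wz": -0.07,"fingers": 0},{"dx": 0.05,"dy": 0.6,"dz": 0,"wx": 0,"wy": 0,"wz": -0.14,"fingers": 0},{"dx": 0.1,"dy": 1.0,"dz": 0,"wx": 0,"wy": 0,"wz": -0.21,"fingers": 0},{"dx": 0.1,"dy": 1.0,"dz": 0,"wx": 0,"wy": 0,"wz": -0.28,"fingers": 0},{"dx": 0.1,"dy": 1.0,"dz": 0,"wx": 0,"wy": 0,"wz": -0.35,"fingers": 0},{"dx": 0.1,"dy": 1.0,"dz": 0,"wx": 0,"wy": 0,"wz": -0.42,"fingers": 0},{"dx": 0.1,"dy": 1.0,"dz": 0,"wx": 0,"wy": 0,"wz": -0.49,"fingers": 0},{"dx": 0.1,"dy": 1.0,"dz": 0,"wx": 0,"wy": 0,"wz": -0.56,"fingers": 0},{"dx": 0.1,"dy": 1.0,"dz": 0,"wx": 0,"wy": 0,"wz": -0.63,"fingers": 0},{"dx": 0.1,"dy": 1.0,"dz": 0,"wx": 0,"wy": 0,"wz": -0.7,"fingers": 0}])

```text
clock: 34.65
eef_pos: [646.4, 172.9, 264.7]
eef_rot: [-3.14, -0.001, -2.876]
wrist_force: [0.4, 0.2, -0.5]
finger_gap: 46.8
finger_force: 0.0
```

Run:
```python
from h import *
s=read_state();C=Cr(469.8,80.8,24.7);print(s["clock"],C.l(s["eef_pos"]),s["finger_gap"])
print(go(C.w((201,10,170)),yaw2R(204.7)))
w=camera("wrist")
for y in (1,10,19): print(y,proj(w,C.w((201,y,121))))
g=cv2.cvtColor(w["image"],cv2.COLOR_RGB2GRAY); r=int(proj(w,C.w((201,10,121)))[1]); x=np.flatnonzero(g[r,150:500]<50)+150; print(r,x[:3],x[-3:], np.split(x,np.flatnonzero(np.diff(x)>1)+1)[0:4] if len(x) else 0)
```

```text
34.65 [198.93421504   9.91643547 264.70664709] 46.810509250389
(array([-0.022,  0.005,  0.947]), array([-0.001, -0.001, -0.083]))
1 [309.9799649  218.79355885]
10 [320.13655752 217.12979636]
19 [330.3154985  215.46237297]
217 [310 311 312] [328 329 330] [array([310, 311, 312, 313, 314, 315, 316, 317, 318, 319, 320, 321, 322,
       323, 324, 325, 326, 327, 328, 329, 330])]
```

Call:
servo_tool(motion=[{"dx": -0.02,"dy": 0.005,"dz": 0.2,"wx": 0,"wy": 0,"wz": -0.06,"fingers": 0},{"dx": -0.02,"dy": 0.005,"dz": 0.5,"wx": 0,"wy": 0,"wz": -0.083,"fingers": 0},{"dx": -0.02,"dy": 0.005,"dz": 0.8,"wx": 0,"wy": 0,"wz": -0.083,"fingers": 0},{"dx": -0.02,"dy": 0.005,"dz": 0.95,"wx": 0,"wy": 0,"wz": -0.083,"fingers": 0}])

```text
clock: 35.1
eef_pos: [647.3, 173.6, 167.2]
eef_rot: [-3.141, -0.004, -2.719]
wrist_force: [0.3, 0.4, -0.1]
finger_gap: 47.0
finger_force: 0.0
```

Call:
servo_tool(motion=[{"dx": 0,"dy": 0,"dz": 0.25,"wx": 0,"wy": 0,"wz": 0,"fingers": 0},{"dx": 0,"dy": 0,"dz": 0.5,"wx": 0,"wy": 0,"wz": 0,"fingers": 0},{"dx": 0,"dy": 0,"dz": 0.8,"wx": 0,"wy": 0,"wz": 0,"fingers": 0},{"dx": 0,"dy": 0,"dz": 0.95,"wx": 0,"wy": 0,"wz": 0,"fingers": 0},{"dx": 0,"dy": 0,"dz": 0.95,"wx": 0,"wy": 0,"wz": 0,"fingers": 0}])

```text
clock: 35.6
eef_pos: [647.5, 173.5, 73.6]
eef_rot: [-3.141, -0.004, -2.717]
wrist_force: [-0.0, -0.1, 0.2]
finger_gap: 47.4
finger_force: 0.0
```

Call:
servo_tool(motion=[{"dx": 0,"dy": 0,"dz": 0,"wx": 0,"wy": 0,"wz": 0,"fingers": 1},{"dx": 0,"dy": 0,"dz": 0,"wx": 0,"wy": 0,"wz": 0,"fingers": 1},{"dx": 0,"dy": 0,"dz": 0,"wx": 0,"wy": 0,"wz": 0,"fingers": 1},{"dx": 0,"dy": 0,"dz": 0,"wx": 0,"wy": 0,"wz": 0,"fingers": 1},{"dx": 0,"dy": 0,"dz": 0,"wx": 0,"wy": 0,"wz": 0,"fingers": 1}], newtons=8)

```text
clock: 36.1
eef_pos: [648.5, 174.1, 76.0]
eef_rot: [-3.141, 0.001, -2.716]
wrist_force: [1.4, 1.7, 2.0]
finger_gap: 17.3
finger_force: 8.0
```

Run:
```python
from h import *
s=read_state();C=Cr(469.8,80.8,24.7);print(s["clock"],C.l(s["eef_pos"]),s["finger_gap"],s["finger_force"],C.R.T@s["wrist_force"])
```

```text
36.1 [201.33156362  10.05017962  76.04367325] 17.25804304668907 7.996569648385048 [1.94713913 0.99301861 1.96545337]
```

Lever pinched (17 mm). I'll swing it along the arc.

Call:
servo_tool(motion=[{"dx": 0.02,"dy": 0,"dz": -0.06,"wx": 0,"wy": 0,"wz": 0,"fingers": 1},{"dx": 0.05,"dy": 0,"dz": -0.12,"wx": 0,"wy": 0,"wz": 0,"fingers": 1},{"dx": 0.08,"dy": 0,"dz": -0.18,"wx": 0,"wy": 0,"wz": 0,"fingers": 1},{"dx": 0.115,"dy": 0,"dz": -0.235,"wx": 0,"wy": 0,"wz": 0,"fingers": 1},{"dx": 0.155,"dy": 0,"dz": -0.29,"wx": 0,"wy": 0,"wz": 0,"fingers": 1},{"dx": 0.195,"dy": 0,"dz": -0.34,"wx": 0,"wy": 0,"wz": 0,"fingers": 1},{"dx": 0.24,"dy": 0,"dz": -0.385,"wx": 0,"wy": 0,"wz": 0,"fingers": 1},{"dx": 0.29,"dy": 0,"dz": -0.43,"wx": 0,"wy": 0,"wz": 0,"fingers": 1}])

```text
clock: 36.9
eef_pos: [621.8, 161.7, 119.2]
eef_rot: [-3.14, 0.001, -2.716]
wrist_force: [-0.8, 1.1, -3.2]
finger_gap: 17.7
finger_force: 8.0
```

Call:
servo_tool(motion=[{"dx": 0.05,"dy": 0,"dz": -0.04,"wx": 0,"wy": 0,"wz": 0,"fingers": 1},{"dx": 0.1,"dy": 0,"dz": -0.075,"wx": 0,"wy": 0,"wz": 0,"fingers": 1},{"dx": 0.16,"dy": 0,"dz": -0.11,"wx": 0,"wy": 0,"wz": 0,"fingers": 1},{"dx": 0.22,"dy": 0,"dz": -0.14,"wx": 0,"wy": 0,"wz": 0,"fingers": 1},{"dx": 0.28,"dy": 0,"dz": -0.16,"wx": 0,"wy": 0,"wz": 0,"fingers": 1},{"dx": 0.34,"dy": 0,"dz": -0.18,"wx": 0,"wy": 0,"wz": 0,"fingers": 1}])

```text
clock: 37.5
eef_pos: [591.1, 147.7, 137.5]
eef_rot: [-3.14, 0.002, -2.716]
wrist_force: [4.3, 2.4, 5.5]
finger_gap: 17.6
finger_force: 8.0
```

Run:
```python
from h import *
s=read_state();C=Cr(469.8,80.8,24.7);print(s["clock"],C.l(s["eef_pos"]),s["finger_gap"],s["finger_force"],C.R.T@s["wrist_force"])
c=camera("side"); b=proj(c,C.w((123,10,205))),proj(c,C.w((123,10,130))); print(b)
for q in ("clamp_lever","clamp_arm","long_tube"):
    r=trace(q,c)
    if r: print(q,r[0]["conf"],cv2.boundingRect(r[0]["pixels"].astype(np.uint8)),np.round(r[0]["location"]))
```

```text
37.5 [138.11754694  10.06552238 137.4580128 ] 17.622916371011637 8.000383526086807 [4.9205995  0.34346709 5.48284055]
(array([345.76080059, 191.62276856]), array([344.77381824, 214.81510252]))
clamp_lever 0.53 (344, 195, 9, 31) [349. 209.]
clamp_arm 0.69 (306, 196, 46, 48) [329. 230.]
long_tube 0.91 (290, 234, 46, 41) [315. 255.]
```

Call:
servo_tool(motion=[{"dx": 0.04,"dy": 0,"dz": -0.01,"wx": 0,"wy": 0,"wz": 0,"fingers": 1},{"dx": 0.08,"dy": 0,"dz": -0.02,"wx": 0,"wy": 0,"wz": 0,"fingers": 1},{"dx": 0.12,"dy": 0,"dz": -0.02,"wx": 0,"wy": 0,"wz": 0,"fingers": 1},{"dx": 0.15,"dy": 0,"dz": -0.02,"wx": 0,"wy": 0,"wz": 0,"fingers": 1}], newtons=12)

```text
clock: 38.1
eef_pos: [578.4, 141.8, 140.2]
eef_rot: [-3.139, 0.004, -2.716]
wrist_force: [7.0, 3.2, 13.1]
finger_gap: 17.3
finger_force: 12.0
```

Call:
servo_tool(motion=[{"dx": 0.015,"dy": 0,"dz": 0,"wx": 0,"wy": 0,"wz": 0,"fingers": 1},{"dx": 0.03,"dy": 0,"dz": 0,"wx": 0,"wy": 0,"wz": 0,"fingers": 1}])

```text
clock: 38.3
eef_pos: [575.8, 140.6, 140.3]
eef_rot: [-3.139, 0.004, -2.716]
wrist_force: [6.9, 2.6, 12.9]
finger_gap: 17.0
finger_force: 12.0
```

Run:
```python
from h import *
s=read_state();C=Cr(469.8,80.8,24.7);print(s["clock"],C.l(s["eef_pos"]),s["finger_gap"],s["finger_force"],C.R.T@s["wrist_force"])
c=camera("side")
r=trace("clamp_lever",c)
if r: print(r[0]["conf"],cv2.boundingRect(r[0]["pixels"].astype(np.uint8)),np.round(r[0]["location"]))
```

```text
38.3 [121.33696526  10.04040313 140.32791587] 17.000719601776616 11.977435201406479 [ 7.39748826 -0.54410651 12.87112775]
0.66 (343, 205, 7, 21) [345. 214.]
```

Call:
servo_tool(motion=[{"dx": 0,"dy": 0,"dz": 0,"wx": 0,"wy": 0,"wz": 0,"fingers": 0},{"dx": 0,"dy": 0,"dz": 0,"wx": 0,"wy": 0,"wz": 0,"fingers": 0},{"dx": 0,"dy": 0,"dz": 0,"wx": 0,"wy": 0,"wz": 0,"fingers": 0},{"dx": 0,"dy": 0,"dz": -0.3,"wx": 0,"wy": 0,"wz": 0,"fingers": 0},{"dx": 0,"dy": 0,"dz": -0.6,"wx": 0,"wy": 0,"wz": 0,"fingers": 0},{"dx": 0,"dy": 0,"dz": -1.0,"wx": 0,"wy": 0,"wz": 0,"fingers": 0},{"dx": 0,"dy": 0,"dz": -1.0,"wx": 0,"wy": 0,"wz": 0,"fingers": 0}])

```text
clock: 39.1
eef_pos: [575.8, 140.7, 243.5]
eef_rot: [-3.139, 0.006, -2.716]
wrist_force: [0.2, 0.3, 0.5]
finger_gap: 47.1
finger_force: 0.0
```

```bash
cat > lev.py <<'E'
from h import *
s=read_state();C=Cr(469.8,80.8,24.7);print(s["clock"],C.l(s["eef_pos"]),s["finger_gap"],C.R.T@s["wrist_force"])
c=camera("side"); g=cv2.cvtColor(c["image"],cv2.COLOR_RGB2GRAY)
a=proj(c,C.w((123,10,205))); b=proj(c,C.w((123,10,130))); print("pred",a.round(1),b.round(1))
x0,y0=int(a[0])-15,int(a[1])-8
for r in range(y0,int(b[1])+2,3):
    x=np.flatnonzero(g[r,x0:x0+35]<55)+x0; print(r,(x.min(),x.max(),x.mean().round(1)) if len(x) else None,end="; ")
print()
for q in ("clamp_arm","long_tube"):
    r=trace(q,c)
    if r: print(q,r[0]["conf"],cv2.boundingRect(r[0]["pixels"].astype(np.uint8)))
E
python3 lev.py
```

```text
39.1 [121.30970339  10.10314641 243.51586741] 47.09506430921283 [0.2993249  0.18409177 0.54265775]
pred [345.8 191.6] [344.8 214.8]
183 None; 186 None; 189 None; 192 (np.int64(347), np.int64(349), np.float64(348.0)); 195 (np.int64(346), np.int64(349), np.float64(347.5)); 198 (np.int64(345), np.int64(349), np.float64(347.0)); 201 (np.int64(345), np.int64(349), np.float64(347.0)); 204 (np.int64(345), np.int64(348), np.float64(346.5)); 207 (np.int64(344), np.int64(348), np.float64(346.0)); 210 (np.int64(344), np.int64(348), np.float64(346.0)); 213 (np.int64(344), np.int64(347), np.float64(345.5)); 
clamp_arm 0.8 (306, 192, 45, 52)
long_tube 0.62 (290, 234, 47, 41)
```

The lever still leans about 4° back. I'll push it from behind with closed fingers up to the stop.

Call:
servo_tool(motion=[{"dx": -0.2,"dy": 0,"dz": 0,"wx": 0,"wy": 0,"wz": 0,"fingers": 1},{"dx": -0.45,"dy": 0,"dz": 0,"wx": 0,"wy": 0,"wz": 0,"fingers": 1},{"dx": -0.45,"dy": 0,"dz": 0,"wx": 0,"wy": 0,"wz": 0,"fingers": 1},{"dx": -0.45,"dy": 0,"dz": 0.3,"wx": 0,"wy": 0,"wz": 0,"fingers": 1},{"dx": -0.45,"dy": 0,"dz": 0.6,"wx": 0,"wy": 0,"wz": 0,"fingers": 1},{"dx": -0.45,"dy": 0,"dz": 0.95,"wx": 0,"wy": 0,"wz": 0,"fingers": 1},{"dx": -0.45,"dy": 0,"dz": 0.95,"wx": 0,"wy": 0,"wz": 0,"fingers": 1}])

```text
clock: 39.95
eef_pos: [612.4, 158.2, 137.8]
eef_rot: [3.141, -0.01, -2.716]
wrist_force: [-0.6, -0.1, 0.4]
finger_gap: 0.4
finger_force: 0.0
```

Call:
servo_tool(motion=[{"dx": 0.07,"dy": 0,"dz": 0,"wx": 0,"wy": 0,"wz": 0,"fingers": 1},{"dx": 0.14,"dy": 0,"dz": 0,"wx": 0,"wy": 0,"wz": 0,"fingers": 1},{"dx": 0.2,"dy": 0,"dz": 0,"wx": 0,"wy": 0,"wz": 0,"fingers": 1},{"dx": 0.2,"dy": 0,"dz": 0,"wx": 0,"wy": 0,"wz": 0,"fingers": 1}])

```text
clock: 40.35
eef_pos: [597.2, 150.5, 145.1]
eef_rot: [-3.14, 0.002, -2.716]
wrist_force: [0.3, 0.9, 0.7]
finger_gap: 0.5
finger_force: 0.2
```

Call:
servo_tool(motion=[{"dx": 0.025,"dy": 0,"dz": 0,"wx": 0,"wy": 0,"wz": 0,"fingers": 1},{"dx": 0.05,"dy": 0,"dz": 0,"wx": 0,"wy": 0,"wz": 0,"fingers": 1},{"dx": 0.05,"dy": 0,"dz": 0,"wx": 0,"wy": 0,"wz": 0,"fingers": 1}])

```text
clock: 40.65
eef_pos: [592.6, 148.6, 143.6]
eef_rot: [-3.14, -0.0, -2.716]
wrist_force: [1.4, -0.2, 0.7]
finger_gap: 0.4
finger_force: 0.6
```

```bash
python3 lev.py
```

```text
40.65 [139.85486684  10.25055998 143.58928089] 0.42921465990586954 [ 1.19646904 -0.72737214  0.69593378]
pred [345.8 191.6] [344.8 214.8]
183 None; 186 None; 189 None; 192 (np.int64(344), np.int64(347), np.float64(345.5)); 195 (np.int64(343), np.int64(347), np.float64(345.0)); 198 (np.int64(343), np.int64(347), np.float64(345.0)); 201 (np.int64(343), np.int64(347), np.float64(345.0)); 204 (np.int64(343), np.int64(346), np.float64(344.5)); 207 (np.int64(343), np.int64(346), np.float64(344.5)); 210 (np.int64(343), np.int64(346), np.float64(344.5)); 213 (np.int64(343), np.int64(346), np.float64(344.5)); 
clamp_arm 0.85 (306, 191, 44, 54)
long_tube 0.88 (290, 234, 46, 41)
```

Now it matches upright. I'll continue until the hard stop pushes back.

Call:
servo_tool(motion=[{"dx": 0.015,"dy": 0,"dz": 0,"wx": 0,"wy": 0,"wz": 0,"fingers": 1},{"dx": 0.03,"dy": 0,"dz": 0,"wx": 0,"wy": 0,"wz": 0,"fingers": 1}])

```text
clock: 41.0
eef_pos: [590.5, 147.6, 143.6]
eef_rot: [-3.14, 0.001, -2.716]
wrist_force: [7.2, 2.9, 0.5]
finger_gap: 0.3
finger_force: 4.1
```

Call:
servo_tool(motion=[{"dx": 0.015,"dy": 0,"dz": 0,"wx": 0,"wy": 0,"wz": 0,"fingers": 1},{"dx": 0.02,"dy": 0,"dz": 0,"wx": 0,"wy": 0,"wz": 0,"fingers": 1}])

```text
clock: 41.2
eef_pos: [589.4, 147.1, 143.9]
eef_rot: [-3.14, 0.004, -2.716]
wrist_force: [11.8, 4.8, -1.8]
finger_gap: 0.2
finger_force: 6.5
```

```bash
python3 lev.py
```

```text
41.2 [136.37727616  10.26062833 143.89817627] 0.17409625745996696 [12.73081611 -0.57205419 -1.76821717]
pred [345.8 191.6] [344.8 214.8]
183 None; 186 None; 189 None; 192 (np.int64(343), np.int64(346), np.float64(344.5)); 195 (np.int64(342), np.int64(346), np.float64(344.0)); 198 (np.int64(342), np.int64(346), np.float64(344.0)); 201 (np.int64(342), np.int64(346), np.float64(344.0)); 204 (np.int64(342), np.int64(346), np.float64(344.0)); 207 (np.int64(342), np.int64(346), np.float64(344.0)); 210 (np.int64(342), np.int64(346), np.float64(344.0)); 213 (np.int64(343), np.int64(345), np.float64(344.0)); 
clamp_arm 0.86 (306, 192, 42, 53)
long_tube 0.8 (290, 234, 46, 41)
```

The hard stop is reached at 12.7 N. I'll back off, rise and check.

Call:
servo_tool(motion=[{"dx": -0.1,"dy": 0,"dz": 0,"wx": 0,"wy": 0,"wz": 0,"fingers": 1},{"dx": -0.3,"dy": 0,"dz": 0,"wx": 0,"wy": 0,"wz": 0,"fingers": 1},{"dx": -0.4,"dy": 0,"dz": -0.3,"wx": 0,"wy": 0,"wz": 0,"fingers": 1},{"dx": -0.4,"dy": 0,"dz": -0.6,"wx": 0,"wy": 0,"wz": 0,"fingers": 1},{"dx": -0.4,"dy": 0,"dz": -1.0,"wx": 0,"wy": 0,"wz": 0,"fingers": 1}])

```text
clock: 41.85
eef_pos: [623.8, 163.1, 242.7]
eef_rot: [-3.141, -0.004, -2.716]
wrist_force: [0.4, 0.2, -0.2]
finger_gap: 0.3
finger_force: 0.0
```

Call:
servo_tool(motion=[{"dx": 0,"dy": 0,"dz": -0.4,"wx": 0,"wy": 0,"wz": 0,"fingers": 1},{"dx": 0.4,"dy": 0,"dz": -0.4,"wx": 0,"wy": 0,"wz": 0,"fingers": 1},{"dx": 0.8,"dy": 0,"dz": -0.4,"wx": 0,"wy": 0,"wz": 0,"fingers": 1},{"dx": 1.0,"dy": 0,"dz": -0.4,"wx": 0,"wy": 0,"wz": 0,"fingers": 1},{"dx": 1.0,"dy": 0,"dz": -0.4,"wx": 0,"wy": 0,"wz": 0,"fingers": 1}])

```text
clock: 42.35
eef_pos: [531.8, 121.2, 284.3]
eef_rot: [-3.14, -0.0, -2.717]
wrist_force: [0.3, -0.0, -0.3]
finger_gap: 0.4
finger_force: 0.0
```

Call:
servo_tool(motion=[{"dx": 0.4,"dy": 0,"dz": 0,"wx": 0,"wy": 0,"wz": 0,"fingers": 1},{"dx": 0.8,"dy": 0,"dz": 0,"wx": 0,"wy": 0,"wz": 0,"fingers": 1},{"dx": 1.0,"dy": 0,"dz": 0,"wx": 0,"wy": 0,"wz": 0,"fingers": 1},{"dx": 1.0,"dy": 0,"dz": 0,"wx": 0,"wy": 0,"wz": 0,"fingers": 1}])

```text
clock: 42.75
eef_pos: [441.5, 80.2, 284.1]
eef_rot: [-3.14, 0.0, -2.717]
wrist_force: [1.4, 0.7, -0.1]
finger_gap: 0.3
finger_force: 0.0
```

```bash
python3 lev.py
python3 - <<'E'
from h import *
C=Cr(469.8,80.8,24.7); w=camera("wrist")
r=trace("long_tube",w)
P=np.array([C.w((29*np.cos(t),a,53+29*np.sin(t))) for a in(-70,70) for t in np.linspace(0,6.28,60)])
q=np.array([proj(w,p) for p in P]); print("pred",q.min(0),q.max(0))
if r: print(r[0]["conf"],cv2.boundingRect(r[0]["pixels"].astype(np.uint8)))
d=camera("side")
for n in ("short_tube","glaze_jar","dust_brush","checked_rest"): print(n,[(np.round(x["location"]),round(x["conf"],2)) for x in spot_in(n,d)[:1]])
E
```

```text
42.75 [-25.96727639  11.32034519 284.1272446 ] 0.30100859943792346 [ 1.60127596  0.03310403 -0.09043492]
pred [345.8 191.6] [344.8 214.8]
183 None; 186 None; 189 None; 192 (np.int64(344), np.int64(346), np.float64(345.0)); 195 (np.int64(343), np.int64(347), np.float64(345.0)); 198 (np.int64(343), np.int64(347), np.float64(345.0)); 201 (np.int64(342), np.int64(346), np.float64(344.0)); 204 (np.int64(343), np.int64(346), np.float64(344.5)); 207 (np.int64(343), np.int64(346), np.float64(344.5)); 210 (np.int64(343), np.int64(346), np.float64(344.5)); 213 (np.int64(343), np.int64(345), np.float64(344.0)); 
long_tube 0.75 (342, 193, 6, 32)
pred [240.18284442 192.90620157] [377.45156268 246.96166059]
0.96 (240, 194, 138, 54)
short_tube [(array([289., 204.]), 0.91)]
glaze_jar [(array([280., 234.]), 0.8)]
dust_brush [(array([286., 206.]), 0.71)]
checked_rest [(array([287., 213.]), 0.52)]
```

```bash
python3 -c "
from cell import *
print(sign_off())"
```

```text
the job is handed in; nothing more can be done
None
```

The job is done and handed in, at about 43 s on the robot's clock (limit 72 s): the short tube is in the level trough, the long tube is in the vees against the end stop, and the lever is upright at its hard stop with the clamp closed.

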